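# Snug the suction-port nut with an adjustable wrench

### The arm

A 6-joint arm with a two-finger parallel gripper is mounted at the origin on the work surface. World frame = base frame: x ahead of the robot, y to its left, z up, the work surface at z = 0. Lengths are in m, angles in rad, forces in N, time in s.
With the tool pointing down it reaches from about 0.375 to 0.975 m from the base axis. Payload 3.8 kg.
Tool frame: the origin (TCP) lies on the centre line of the jaws, within the pads' length; the fingertips stand 8 mm ahead of it and the grasp point (between the pads) lies 11 mm behind it; z points along the fingers, y is the direction in which the jaws open and shut (so a half turn about z gives the same grasp; the last joint's range is limited). The gripper opens to 85 mm and grips with 20 to 120 N. Pads are 22 mm wide; open, the fingers measure 114 mm over their backs; the gripper's body (76 mm by 85 mm) begins 54 mm behind the grasp point. The pads swing forward as they close: fully open they stand 13 mm farther back than shut.
Start: joints at [-1.214, 0.264, 1.604, -0, 1.274, -0.037], TCP at [0.259, -0.623, 0.239] pointing down, gripper open.
Joint ranges: [-2.63, 2.63], [-0.94, 2.18], [0.31, 2.57], [-1.31, 4.45], [0, 2.66], [-2.55, 2.55]. Speed limits (rad/s): [2.57, 2.57, 3.14, 3.14, 3.14, 3.14].

### API

Orientations are given as a rotation vector (axis times angle).
In Python, from workcell import bot gives the robot as it stands.
- The arm moves only by the tool arm_command, never from a script. Its arguments are lists of equal length, an entry for each row: "slide": the shift along the tool's x, y, z in m, a list of three; "angular": the turn, a rotation vector about the tool's x, y, z in degrees, a list of three; "hand": the finger opening in m, from 0 to 0.0854. A call has exactly 8 rows; each row shifts and turns the pose as measured when the row begins, along the tool's axes as they then stand; what a row does not reach is not made up. A row lasts 1/10 s, in which the tool goes at most 50 mm and 8.59 degrees, less where a joint would pass 70% of its speed; a pose out of reach is approached as far as the arm can. A call is refused whole if a number of a shift passes 0.05 or a number of a turn 8.59, either way. A call with a gripper value outside its range is refused whole. The fingers move at their own pace and stop on an object; "squeeze" is the grip in N (left out, the last holds). Time passes only in rows, so rows that do not move let the fingers close, or fill a call up. It gives the time, the measured TCP pose, the force and the opening at its end, in the units of the state.
- bot.read_state(): the state, without advancing time (a new reading comes with each control period).
- bot.read_camera(name): name is "scene" or "top" or "wrist"; returns the picture (420x560x3 uint8, red, green, blue); there is no depth.
- bot.get_calibration(name): a dict with "fx", "fy", "cx", "cy" (pixels), "R" (3x3) and "t" (3): a world point X has camera coordinates R X + t. Camera axes: x right, y down, z forward; pixel columns grow to the right and rows downward; lengths in m; the calibration is good to about 2 mm. The wrist camera is an equidistant fisheye: a pixel r from the principal point sees the ray r / f radians off the axis. A picture is of the moment at which its call begins: read the wrist's pose just before it. get_calibration takes no time and is no camera call; for the wrist camera it gives the pose at the moment of the call.
- bot.finish_job(): hands the job in, once; it reports no verdict.
The state is a dict: "time": time; "q": joint angles; "joint_vel": joint speeds; "joint_torque": joint torques, N m; "tool_pos": TCP position; "tcp_rot": TCP orientation; "wrist_force": force on the tool from outside, world axes, zero at the start; "torque": the same for the moment, N m; "width": opening from 0.0 (shut) to 1.0 (fully open).
Only numpy, scipy, OpenCV 4.12 (cv2) and the standard library are available. Lean on these libraries where they do the work, as an engineer would, in place of code of your own. Each camera call takes 0.05 s, during which the arm holds its last target.

### The job

The brass hex nut of the counter's suction port has worked loose. Pick up the adjustable wrench and lay it flat on the counter with its open jaws around the nut, roll the worm until the jaws are snug on the nut, and only then turn the wrench clockwise (seen from above) to tighten the nut by one flat, a sixth of a turn. Leave the wrench lying on the nut with its jaws still snug, and leave the other things on the counter where they are.

Things in the scene. Friction and masses are not known exactly. Their poses are not given: they have to be found in the camera images.
- nut_top (a point): Brass hex nut, 24 mm across flats, 27.7 mm across corners, 20 mm tall, standing on the counter amid a thin steel rosette (68 mm); a dark stem (12 mm) rises 8 mm above it. The point is on its axis at its top face. x is square to a pair of flats and turns with the nut; flats repeat every 60 degrees. The nut cannot shift; it turns about the vertical at about 0.22 N m.
- nut (a joint): Angle of the nut in rad, 0 at the start, growing as it is tightened (clockwise seen from above). One flat is 1.047.
- wrench_mouth (a point): In the mouth of the adjustable wrench, 7 mm above its underside: the nut's axis lies here when the nut rests on the fixed jaw. x points out of the mouth, away from the handle; z up. Fixed jaw: face at y = +12 mm, back at y = +27 mm. Throat floor: x = -16 mm. Jaws end at x = +16 mm. The moving jaw is on the -y side. Head 14 mm thick, wrench 213 mm long, about 0.44 kg, flat on the counter.
- wrench_grip (a point): Point on the centre line of the wrench's blue handle, 90 mm behind wrench_mouth, near the centre of mass, half-way up (9 mm above the underside). The handle is a straight bar 24 mm wide and 18 mm thick, from 75 to 197 mm behind wrench_mouth. Same axes as wrench_mouth.
- jaw_face (a point): Middle of the moving jaw's face, 7 mm above the underside. The jaw (14 mm thick, on the -y side) slides along +y to close. The opening is 12 mm minus this point's y in the wrench_mouth frame: about 31 to 35 mm at the start, 24 mm when snug. Only the worm moves it; it does not close by being pushed.
- worm_top (a point): Top of the worm: dark knurled roller, 20 mm diameter, 14 mm long, axis along the wrench's y, 37 mm behind wrench_mouth, 21 mm above the underside, 7 mm proud of the head. Press a fingertip on it (5 to 15 N) and drag towards the mouth (+x): it rolls (about 3.5 N) and closes the jaw 0.15 mm per mm of drag; the other way opens it. Snug on the nut it stalls: drag rises, the finger slips.
- gel_bottle: Bystander: clear bottle, 66 mm diameter, 170 mm tall; origin under its centre.
- tape_roll: Bystander: white ring 72 mm diameter, 24 mm tall; origin under its centre.
- screwdriver: Bystander: screwdriver lying on the counter; origin under its middle.
- pill_jar: Bystander: amber jar, 48 mm diameter, 70 mm tall; origin under its centre.
- blank_port: Bystander, fixed: the neighbouring blanked port, a round steel dome of 44 mm diameter, 16 mm tall, without a nut; origin under its centre.

How it is judged:
By the outcome, as a careful person would: the job done as asked, in the order asked, and still so for the second after the job is handed in, with the robot touching nothing.
It also fails if it takes over 67 s, if anything falls off the work surface, if the arm or the gripper's body presses on something with over 40 N, if the wrist force passes 120 N, or if a joint passes its speed limit or range.

## Working session

There is one attempt and no reset: what is moved stays moved. The work goes in short steps, Python scripts to look and compute and a tool call to move; the robot and the scene stay as the last step left them, time stands still between calls to the robot, and variables do not carry over. Pictures are saved under pics/ and viewed, and the job is handed in when it is done.

Besides the shell and the picture viewer there is one more tool, called after "Call:" by a JSON object that holds its "api" and its "payload", one argument or row to a line. arm_command: Moves the arm, as the interface text tells. Its arguments: {"type":"object","properties":{"slide":{"type":"array","items":{"type":"array","items":{"type":"number"}}},"angular":{"type":"array","items":{"type":"array","items":{"type":"number"}}},"hand":{"type":"array","items":{"type":"number"}},"squeeze":{"type":"number"}},"required":["slide","angular","hand"]}

```bash
ls; mkdir -p pics
python3 - <<'E'
from workcell import bot
import cv2
s=bot.read_state()
print({k:s[k] for k in s})
for n in("scene","top","wrist"):
    c=bot.get_calibration(n);print(n,c)
    cv2.imwrite(f"pics/{n}0.png",bot.read_camera(n)[:,:,::-1])
E
```

```text
pics
{'time': 0.0, 'q': array([-1.21390260e+00,  2.64761643e-01,  1.60535742e+00, -1.25680323e-05,
        1.27370884e+00, -3.69236408e-02]), 'joint_vel': array([-3.69162827e-04,  5.07092766e-04, -8.06284000e-06,  2.11866781e-03,
        1.42865096e-04, -4.99070676e-04]), 'joint_torque': array([ 7.38559884e-04, -5.15113378e+01, -3.67312253e+01, -1.06283958e-04,
        1.27795018e-02,  1.16478347e-05]), 'tool_pos': array([ 0.25874084, -0.62267408,  0.23796525]), 'tcp_rot': array([-3.07872128e+00, -6.14191404e-01,  5.77557944e-04]), 'wrist_force': array([-0.02617554,  0.23164921,  0.69453285]), 'torque': array([ 0.02970251, -0.02294537,  0.00730327]), 'width': 0.9996221481118447}
scene {'fx': 527.70810986291, 'fy': 527.70810986291, 'cx': 283.9553813423837, 'cy': 212.5619805026114, 'R': array([[ 0.79208349,  0.6099918 ,  0.02266598],
       [ 0.3653849 , -0.44405853, -0.81811117],
       [-0.48897608,  0.65629416, -0.57461323]]), 't': array([-0.48728209, -0.20331487,  1.59481544])}
top {'fx': 419.53583434944454, 'fy': 419.53583434944454, 'cx': 281.5225531254428, 'cy': 212.03551877195827, 'R': array([[-0.01654037, -0.99981261, -0.01005774],
       [-0.9928699 ,  0.01761149, -0.11789485],
       [ 0.11804989,  0.008036  , -0.99297515]]), 't': array([0.01436916, 0.63571209, 1.26244258])}
wrist {'fx': 325.19226210127806, 'fy': 325.19226210127806, 'cx': 277.99943272792984, 'cy': 210.8917663943014, 'R': array([[ 0.38282243, -0.92381917, -0.00226432],
       [-0.87261801, -0.36240763,  0.32741185],
       [-0.30328995, -0.12336471, -0.94487902]]), 't': array([-0.67270721, -0.04222815,  0.38097354])}
```

View pics/scene0.png

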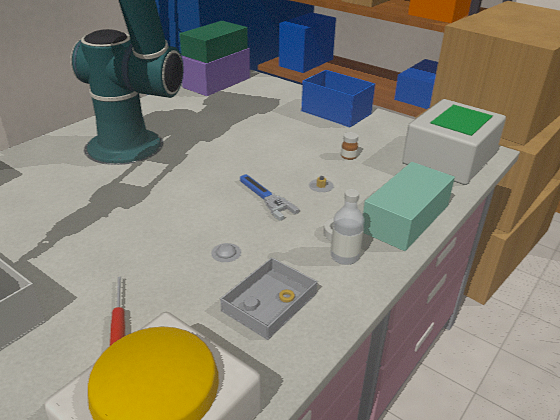

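View pics/top0.png

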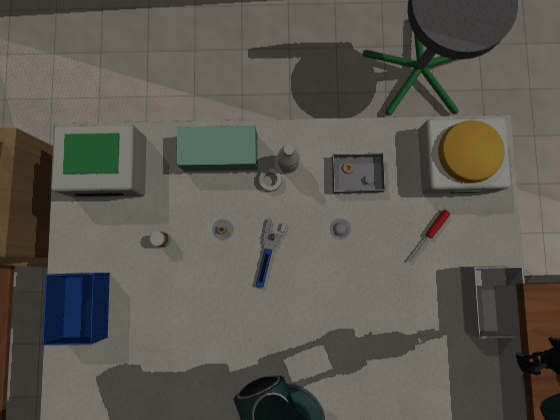

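View pics/wrist0.png

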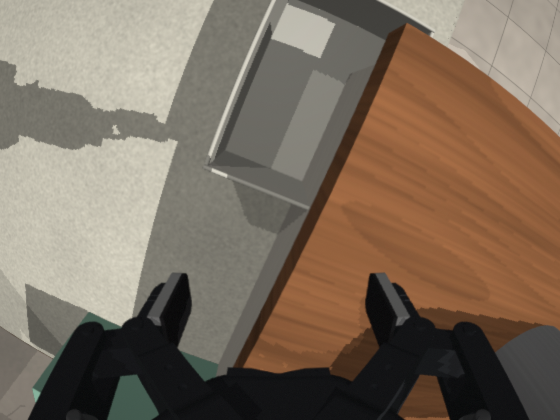

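```bash
cat > h.py <<'E'
import numpy as np, cv2
from scipy.spatial.transform import Rotation as Ro
def ray(c,u,v,fish=False):
    x=(u-c['cx'])/c['fx'];y=(v-c['cy'])/c['fy']
    if fish:
        r=np.hypot(x,y); d=np.array([0,0,1.]) if r<1e-9 else np.array([x/r*np.sin(r),y/r*np.sin(r),np.cos(r)])
    else: d=np.array([x,y,1.])
    R=np.array(c['R']);o=-R.T@c['t'];return o,R.T@d
def plane(c,u,v,z,fish=False):
    o,d=ray(c,u,v,fish);return o+d*(z-o[2])/d[2]
def proj(c,X,fish=False):
    p=np.array(c['R'])@X+c['t']
    if fish:
        n=np.hypot(p[0],p[1]);r=np.arctan2(n,p[2]);q=p[:2]/max(n,1e-12)*r
    else:q=p[:2]/p[2]
    return np.array([c['cx']+c['fx']*q[0],c['cy']+c['fy']*q[1]])
E
python3 - <<'E'
from workcell import bot
from h import *
c=bot.get_calibration("top")
for n,u,v,z in[("nut",222,229,.02),("mouth",276,226,.007),("handle end",261,286,.009),("handle front",267,250,.009),("dome",340,229,.01),("tape",270,181,.02),("jar",160,240,.05)]:print(n,plane(c,u,v,z).round(3))
c=bot.get_calibration("scene")
for n,u,v,z in[("nut",321,182,.02),("handle end",244,178,.009),("dome",226,252,.01)]:print(n,plane(c,u,v,z).round(3))
a=cv2.imread("pics/top0.png")[150:310,180:360];cv2.imwrite("pics/tc.png",cv2.resize(a,None,fx=4.4,fy=3.7,interpolation=cv2.INTER_CUBIC))
a=cv2.imread("pics/scene0.png")[130:290,210:400];cv2.imwrite("pics/sc.png",cv2.resize(a,None,fx=3.7,fy=3.7,interpolation=cv2.INTER_CUBIC))
E
```

```text
nut [0.588 0.191 0.02 ]
mouth [0.595 0.022 0.007]
handle end [0.409 0.071 0.009]
handle front [0.52  0.051 0.009]
dome [ 0.582 -0.179  0.01 ]
tape [0.738 0.039 0.02 ]
jar [0.555 0.376 0.05 ]
nut [0.599 0.182 0.02 ]
handle end [0.416 0.08  0.009]
dome [ 0.594 -0.185  0.01 ]
```

View pics/tc.png

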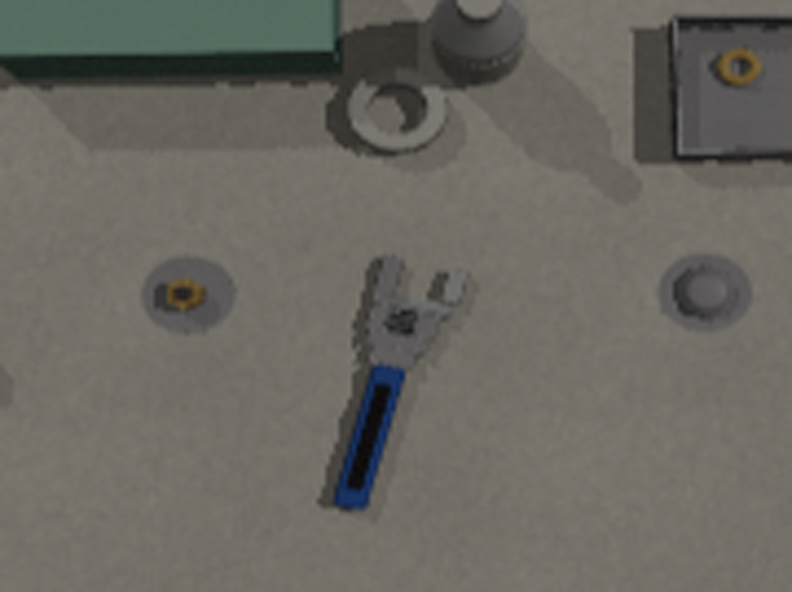

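View pics/sc.png

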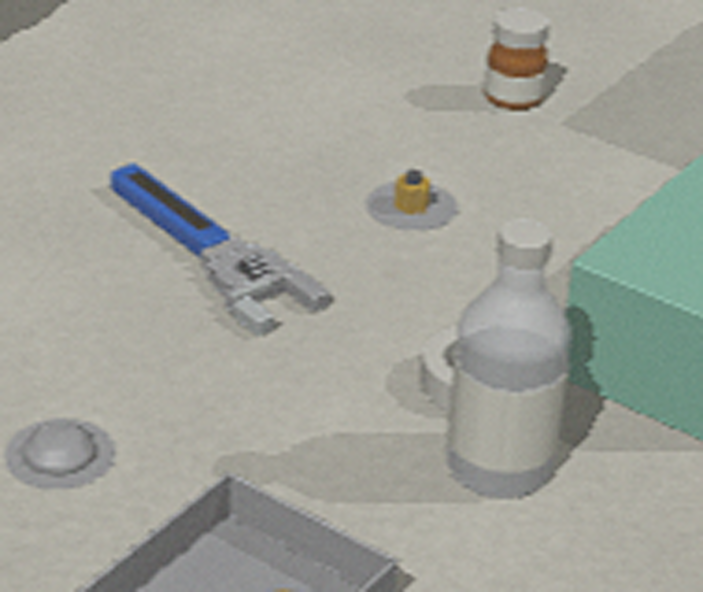

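Run:
```python
from workcell import bot
from h import *
s=bot.read_state();c=bot.get_calibration("wrist")
R=Ro.from_rotvec(s['tcp_rot']).as_matrix()
C=-c['R'].T@c['t'];print(C,R.T@(C-s['tool_pos']),"cam axes in tool\n",(R.T@c['R'].T).round(3));print(R.round(3))
```

```text
[ 0.33624277 -0.5898162   0.37243581] [ 0.08418906 -0.00098906 -0.1341799 ] cam axes in tool
 [[-0.001 -0.945 -0.328]
 [ 1.    -0.001 -0.001]
 [ 0.    -0.328  0.945]]
[[ 0.923  0.384 -0.001]
 [ 0.384 -0.923  0.002]
 [ 0.    -0.002 -1.   ]]
```

```bash
cat >> h.py <<'E'
def plan(s,pos,yaw,n,yawmax=8.5,total=None):
    """rows to go to pos(world) & tool-x yaw (deg), tool down; n rows; prints rows in tool axes"""
    R=Ro.from_rotvec(s['tcp_rot']).as_matrix();p=np.array(s['tool_pos']);pos=np.array(pos,float)
    y0=np.degrees(np.arctan2(R[1,0],R[0,0]));dy=(yaw-y0+180)%360-180
    # tilt correction in first row
    yr=np.radians(y0);Rd=np.array([[np.cos(yr),np.sin(yr),0],[np.sin(yr),-np.cos(yr),0],[0,0,-1.]])
    tilt=np.degrees(Ro.from_matrix(R.T@Rd).as_rotvec())
    print("pos",p.round(4),"yaw",y0.round(2),"tilt",tilt.round(2),"dyaw",dy.round(2))
    S=[];A=[]
    for i in range(n):
        y=np.radians(y0+dy*i/n);Rd=np.array([[np.cos(y),np.sin(y),0],[np.sin(y),-np.cos(y),0],[0,0,-1.]])
        S.append((Rd.T@((pos-p)/n)).round(4).tolist());A.append([round(tilt[0],1) if i==0 else 0,round(tilt[1],1) if i==0 else 0,round(-dy/n,2)])
    print("slide",S);print("ang",A)
E
python3 - <<'E'
from workcell import bot
from h import *
plan(bot.read_state(),[.5,.085,.17],165,17)
E
```

```text
pos [ 0.2588 -0.6228  0.2382] yaw 22.56 tilt [-0.1  -0.01  0.  ] dyaw 142.44
slide [[0.0291, -0.033, 0.004], [0.0336, -0.0284, 0.004], [0.0374, -0.0232, 0.004], [0.0403, -0.0175, 0.004], [0.0425, -0.0115, 0.004], [0.0437, -0.0052, 0.004], [0.044, 0.0013, 0.004], [0.0433, 0.0077, 0.004], [0.0417, 0.0139, 0.004], [0.0393, 0.0198, 0.004], [0.036, 0.0253, 0.004], [0.0319, 0.0303, 0.004], [0.0271, 0.0346, 0.004], [0.0218, 0.0382, 0.004], [0.016, 0.041, 0.004], [0.0098, 0.0429, 0.004], [0.0035, 0.0438, 0.004]]
ang [[np.float64(-0.1), np.float64(-0.0), np.float64(-8.38)], [0, 0, np.float64(-8.38)], [0, 0, np.float64(-8.38)], [0, 0, np.float64(-8.38)], [0, 0, np.float64(-8.38)], [0, 0, np.float64(-8.38)], [0, 0, np.float64(-8.38)], [0, 0, np.float64(-8.38)], [0, 0, np.float64(-8.38)], [0, 0, np.float64(-8.38)], [0, 0, np.float64(-8.38)], [0, 0, np.float64(-8.38)], [0, 0, np.float64(-8.38)], [0, 0, np.float64(-8.38)], [0, 0, np.float64(-8.38)], [0, 0, np.float64(-8.38)], [0, 0, np.float64(-8.38)]]
```

Call:
{"api": "arm_command", "payload": {
  "slide": [
    [0.029,-0.033,0.004],
    [0.034,-0.028,0.004],
    [0.037,-0.023,0.004],
    [0.04,-0.0175,0.004],
    [0.0425,-0.0115,0.004],
    [0.044,-0.005,0.004],
    [0.044,0.001,0.004],
    [0.043,0.008,0.004]
  ],
  "angular": [
    [0,0,-8.4],
    [0,0,-8.4],
    [0,0,-8.4],
    [0,0,-8.4],
    [0,0,-8.4],
    [0,0,-8.4],
    [0,0,-8.4],
    [0,0,-8.4]
  ],
  "hand": [0.06,0.06,0.06,0.06,0.06,0.06,0.06,0.06],
  "squeeze": 40
}}

```text
time: 0.95
tool_pos: [0.3678, -0.2817, 0.2018]
tcp_rot: [-2.196, -2.243, -0.001]
wrist_force: [1.1, 0.6, -0.0]
width: 0.704
```

```bash
sed -i 's/A.append(\[.*/A.append([round(float(tilt[0]),1) if i==0 else 0,round(float(tilt[1]),1) if i==0 else 0,round(float(-dy\/n),2)])/' h.py
python3 - <<'E'
from workcell import bot
from h import *
s=bot.read_state();print(s['q'].round(2),s['time'])
plan(s,[.5,.085,.17],165,9)
E
```

```text
[-0.71 -0.11  2.08  0.    1.18 -0.73] 0.95
pos [ 0.3678 -0.2817  0.2018] yaw 91.23 tilt [-0.09 -0.14  0.  ] dyaw 73.77
slide [[0.0404, 0.0156, 0.0035], [0.0378, 0.0212, 0.0035], [0.0344, 0.0263, 0.0035], [0.0303, 0.031, 0.0035], [0.0256, 0.035, 0.0035], [0.0203, 0.0383, 0.0035], [0.0147, 0.0408, 0.0035], [0.0087, 0.0424, 0.0035], [0.0026, 0.0432, 0.0035]]
ang [[-0.1, -0.1, -8.2], [0, 0, -8.2], [0, 0, -8.2], [0, 0, -8.2], [0, 0, -8.2], [0, 0, -8.2], [0, 0, -8.2], [0, 0, -8.2], [0, 0, -8.2]]
```

Call:
{"api": "arm_command", "payload": {
  "slide": [
    [0.041,0.0156,0.0035],
    [0.038,0.021,0.0035],
    [0.035,0.026,0.0035],
    [0.031,0.031,0.0035],
    [0.026,0.035,0.0035],
    [0.02,0.038,0.0035],
    [0.015,0.041,0.0035],
    [0.009,0.043,0.004]
  ],
  "angular": [
    [0,0,-8.5],
    [0,0,-8.5],
    [0,0,-8.5],
    [0,0,-8.5],
    [0,0,-8.5],
    [0,0,-8.5],
    [0,0,-8.5],
    [0,0,-8.5]
  ],
  "hand": [0.06,0.06,0.06,0.06,0.06,0.06,0.06,0.06]
}}

```text
time: 1.75
tool_pos: [0.4762, 0.0648, 0.1726]
tcp_rot: [0.545, 3.093, 0.003]
wrist_force: [0.4, -1.0, 0.4]
width: 0.702
```

Run:
```python
from workcell import bot
from h import *
s=bot.read_state();print(s['q'].round(2),s['time'])
plan(s,[.5,.085,.17],165,2)
cv2.imwrite("pics/w1.png",bot.read_camera("wrist")[:,:,::-1])
```

```text
[ 0.08 -0.06  2.08  0.    1.11 -1.14] 1.75
pos [0.4762 0.0648 0.1726] yaw 160.02 tilt [0.12 0.03 0.  ] dyaw 4.98
slide [[-0.0077, 0.0136, 0.0013], [-0.0083, 0.0132, 0.0013]]
ang [[0.1, 0.0, -2.49], [0, 0, -2.49]]
```

View pics/w1.png

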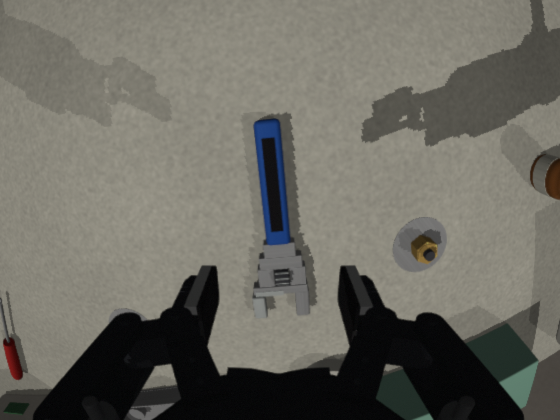

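Call:
{"api": "arm_command", "payload": {
  "slide": [
    [-0.01,0.012,0.02],
    [-0.005,0.008,0.02],
    [0,0,0],
    [0,0,0],
    [0,0,0],
    [0,0,0],
    [0,0,0],
    [0,0,0]
  ],
  "angular": [
    [0,0,-3],
    [0,0,-2],
    [0,0,0],
    [0,0,0],
    [0,0,0],
    [0,0,0],
    [0,0,0],
    [0,0,0]
  ],
  "hand": [0.06,0.06,0.06,0.06,0.06,0.06,0.06,0.06]
}}

```text
time: 2.6
tool_pos: [0.4988, 0.0873, 0.1342]
tcp_rot: [0.389, 3.113, 0.012]
wrist_force: [0.4, 0.6, 0.5]
width: 0.702
```

Run:
```python
from workcell import bot
from h import *
import pickle
s=bot.read_state();print(s['q'].round(2),s['time'],s['joint_vel'].round(3))
plan(s,[.5,.085,.17],165,1)
c=bot.get_calibration("wrist");pickle.dump(c,open("c2.pkl","wb"))
im=bot.read_camera("wrist")[:,:,::-1];cv2.imwrite("pics/w2.png",im)
cv2.imwrite("pics/w2a.png",cv2.resize(im[90:340,200:480],None,fx=2.8,fy=2.4,interpolation=cv2.INTER_CUBIC))
```

```text
[ 0.12  0.03  2.07  0.01  1.03 -1.21] 2.6 [-0.008 -0.011 -0.    -0.002  0.003 -0.001]
pos [0.4988 0.0873 0.1342] yaw 165.75 tilt [0.46 0.17 0.  ] dyaw -0.75
slide [[-0.0017, -0.002, -0.0358]]
ang [[0.5, 0.2, 0.75]]
```

View pics/w2.png

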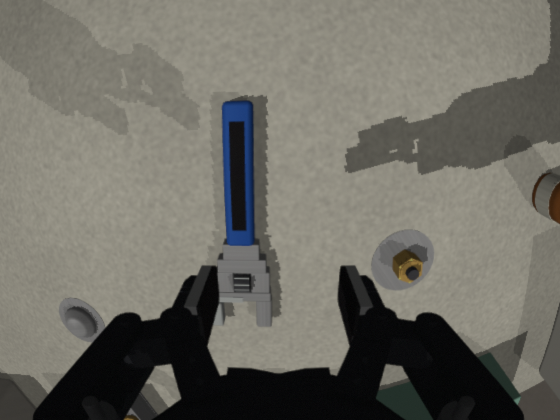

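Run:
```python
from h import *
im=cv2.imread("pics/w2.png")
a=cv2.resize(im[220:300,360:446],None,fx=7,fy=7,interpolation=cv2.INTER_CUBIC);cv2.imwrite("pics/nut2.png",a)
b=cv2.resize(im[90:335,180:300],None,fx=2.4,fy=2.4,interpolation=cv2.INTER_CUBIC)
cv2.imwrite("pics/wr2.png",b)
```

```text
(no output)
```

View pics/nut2.png

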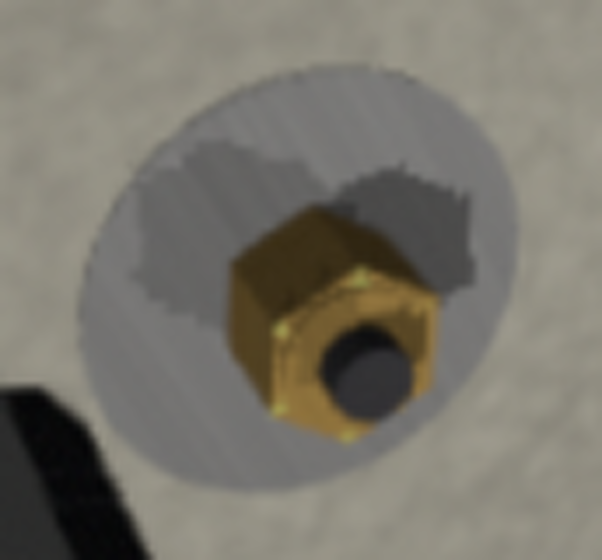

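View pics/wr2.png

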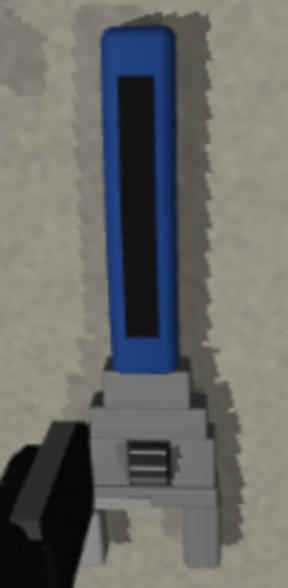

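Run:
```python
from h import *
import pickle
c=pickle.load(open("c2.pkl","rb"))
k=np.array([(362,272),(437,298),(432,385),(348,437),(276,410),(280,332)])/7+[360,220]
P=np.array([plane(c,u,v,.02,True) for u,v in k]);m=P.mean(0)
d=P-m;print("nut",m.round(4),"r",np.hypot(d[:,0],d[:,1]).round(4))
a=np.degrees(np.arctan2(d[:,1],d[:,0]));print(a.round(1),"corner ang mod60",(np.degrees(np.angle(np.exp(1j*np.radians(a*6)).mean()))/6).round(2))
k=np.array([(78,300),(520,215),(365,62),(255,493)])/7+[360,220]
P=np.array([plane(c,u,v,.002,True) for u,v in k]);print("rosette",((P[0]+P[1])/2).round(4),((P[2]+P[3])/2).round(4),np.linalg.norm(P[0]-P[1]).round(4),np.linalg.norm(P[2]-P[3]).round(4))
w={}
for n,u,v,z in[("s1",136,76,.018),("s2",142.5,336,.018),("end",138,27,.012),("front",146,372,.018),("worm",149,462,.021),("fjtip",202,565,.014),("fjR",219,540,.014),("fjL",183,540,.014),("mjtip",96,565,.014)]:
    w[n]=plane(c,u/2.4+180,v/2.4+90,z,True);print(n,w[n].round(4))
d=w["s2"]-w["s1"];th=np.arctan2(d[1],d[0]);print("heading",np.degrees(th))
d=w["front"]-w["end"];print("heading2",np.degrees(np.arctan2(d[1],d[0])),np.linalg.norm(d))
x=np.array([np.cos(th),np.sin(th),0])
for n in w:print(n,"along",((w[n]-w["worm"])@x).round(4),"lat",((w[n]-w["worm"])@np.array([-x[1],x[0],0])).round(4))
```

```text
nut [0.5889 0.1942 0.02  ] r [0.013  0.0134 0.0137 0.0128 0.0131 0.0129]
[ 172.9  114.1   53.1   -8.9  -68.4 -124.4] corner ang mod60 -6.94
rosette [0.5828 0.194  0.002 ] [0.5877 0.1942 0.002 ] 0.0674 0.0685
s1 [0.4229 0.0756 0.018 ]
s2 [0.5091 0.0529 0.018 ]
end [0.4077 0.0797 0.012 ]
front [0.5227 0.05   0.018 ]
worm [0.5573 0.0409 0.021 ]
fjtip [0.6153 0.045  0.014 ]
fjR [0.6042 0.0552 0.014 ]
fjL [0.6007 0.0411 0.014 ]
mjtip [0.6055 0.0017 0.014 ]
heading -14.757385534332437
heading2 -14.445628432529073 0.11896300874302095
s1 along -0.1388 lat -0.0007
s2 along -0.0496 lat -0.0007
end along -0.1546 lat -0.0006
front along -0.0358 lat 0.0001
worm along 0.0 lat 0.0
fjtip along 0.0551 lat 0.0188
fjR along 0.0417 lat 0.0258
fjL along 0.0419 lat 0.0113
mjtip along 0.0566 lat -0.0256
```

Call:
{"api": "arm_command", "payload": {
  "slide": [
    [0,0,0],
    [0,0,0],
    [0,0,0],
    [0,0,0],
    [0,0,0],
    [0,0,0],
    [0,0,0],
    [0,0,0]
  ],
  "angular": [
    [0.4,0.2,8.58],
    [0,0,8.58],
    [0,0,8.58],
    [0,0,8.58],
    [0,0,8.58],
    [0,0,8.58],
    [0,0,8.58],
    [0,0,8.58]
  ],
  "hand": [0.06,0.06,0.06,0.06,0.06,0.06,0.06,0.06],
  "squeeze": 60
}}

```text
time: 3.45
tool_pos: [0.5, 0.0861, 0.137]
tcp_rot: [2.087, 2.346, 0.006]
wrist_force: [0.5, -0.4, 0.5]
width: 0.707
```

Call:
{"api": "arm_command", "payload": {
  "slide": [
    [0,0,0],
    [0,0,0],
    [0,0,0],
    [0,0,0],
    [0,0,0],
    [0,0,0],
    [0,0,0],
    [0,0,0]
  ],
  "angular": [
    [0,0,8.58],
    [0,0,8.58],
    [0,0,8.58],
    [0,0,8.58],
    [0,0,8.58],
    [0,0,8.58],
    [0,0,8.58],
    [0,0,8.58]
  ],
  "hand": [0.06,0.06,0.06,0.06,0.06,0.06,0.06,0.06]
}}

```text
time: 4.25
tool_pos: [0.5009, 0.0851, 0.1395]
tcp_rot: [-3.048, -0.758, -0.012]
wrist_force: [0.1, 0.7, 0.0]
width: 0.705
```

Run:
```python
from workcell import bot
from h import *
s=bot.read_state();print(s['q'].round(2),s['time'])
plan(s,[.506,.0542,.06],-14.6,6)
```

```text
[0.12 0.03 2.06 0.   1.04 1.2 ] 4.25
pos [0.5009 0.0851 0.1395] yaw 27.93 tilt [ 0.1  -0.44 -0.  ] dyaw -42.53
slide [[-0.0017, 0.005, 0.0132], [-0.001, 0.0051, 0.0132], [-0.0004, 0.0052, 0.0132], [0.0003, 0.0052, 0.0132], [0.0009, 0.0051, 0.0132], [0.0015, 0.005, 0.0132]]
ang [[0.1, -0.4, 7.09], [0, 0, 7.09], [0, 0, 7.09], [0, 0, 7.09], [0, 0, 7.09], [0, 0, 7.09]]
```

Call:
{"api": "arm_command", "payload": {
  "slide": [
    [-0.0017,0.005,0.013],
    [-0.001,0.005,0.013],
    [-0.0004,0.005,0.013],
    [0.0003,0.005,0.013],
    [0.001,0.005,0.013],
    [0.0015,0.005,0.013],
    [0,0,0],
    [0,0,0]
  ],
  "angular": [
    [0,-0.4,7.3],
    [0,0,7.3],
    [0,0,7.3],
    [0,0,7.3],
    [0,0,7.3],
    [0,0,6.5],
    [0,0,0],
    [0,0,0]
  ],
  "hand": [0.05,0.05,0.05,0.05,0.05,0.05,0.05,0.05]
}}

```text
time: 5.05
tool_pos: [0.5085, 0.0531, 0.0627]
tcp_rot: [-3.106, 0.463, -0.013]
wrist_force: [0.8, -0.3, -0.0]
width: 0.584
```

Run:
```python
from workcell import bot
from h import *
import pickle
s=bot.read_state();print(s['q'].round(2),s['time'])
plan(s,[.506,.0542,.011],-14.6,3)
c=bot.get_calibration("wrist");pickle.dump(c,open("c3.pkl","wb"))
im=bot.read_camera("wrist")[:,:,::-1];cv2.imwrite("pics/w3.png",im)
```

```text
[ 0.06  0.13  2.12 -0.    0.88  1.92] 5.05
pos [0.5085 0.0531 0.0627] yaw -16.97 tilt [-0.14 -0.45  0.  ] dyaw 2.37
slide [[-0.0009, -0.0001, 0.0172], [-0.0009, -0.0001, 0.0172], [-0.0009, -0.0001, 0.0172]]
ang [[-0.1, -0.4, -0.79], [0, 0, -0.79], [0, 0, -0.79]]
```

View pics/w3.png

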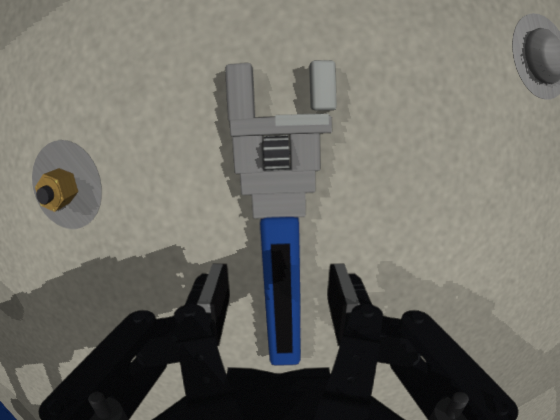

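Run:
```python
from h import *
import pickle
c=pickle.load(open("c3.pkl","rb"))
w={}
for n,u,v,z in[("s1",281,246,.018),("s2",285.5,350,.018),("worm",277,153,.021),("fj",254,90,.014),("mj",314,85,.014),("nutstem",45,195,.028),("front",280,219,.018)]:
    w[n]=plane(c,u,v,z,True);print(n,w[n].round(4))
d=w["s1"]-w["s2"];th=np.arctan2(d[1],d[0]);print(np.degrees(th),np.linalg.norm(d))
d=w["worm"]-w["s2"];print(np.degrees(np.arctan2(d[1],d[0])))
y=np.array([-np.sin(th),np.cos(th),0]);x=np.array([y[1],-y[0],0])
for n in w:print(n,((w[n]-w["worm"])@x).round(4),((w[n]-w["worm"])@y).round(4))
```

```text
s1 [0.5076 0.0523 0.018 ]
s2 [0.4249 0.0738 0.018 ]
worm [0.5627 0.0379 0.021 ]
fj [0.5997 0.0399 0.014 ]
mj [0.5929 0.0073 0.014 ]
nutstem [0.5882 0.1899 0.028 ]
front [0.5245 0.0478 0.018 ]
-14.54798197267182 0.0854298162493299
-14.58703776640091
s1 -0.0569 0.0001
s2 -0.1424 0.0001
worm 0.0 0.0
fj 0.0354 0.0112
mj 0.0369 -0.0221
nutstem -0.0135 0.1535
front -0.0395 -0.0
```

Call:
{"api": "arm_command", "payload": {
  "slide": [
    [0,0,0.016],
    [0,0,0.016],
    [0,0,0.015],
    [0,0,0.005],
    [0,0,0],
    [0,0,0],
    [0,0,0],
    [0,0,0]
  ],
  "angular": [
    [-0.1,-0.4,-1],
    [0,0,-1.0],
    [0,0,-0.4],
    [0,0,0],
    [0,0,0],
    [0,0,0],
    [0,0,0],
    [0,0,0]
  ],
  "hand": [0.05,0.05,0.05,0.05,0.05,0.05,0.05,0.05]
}}

```text
time: 5.9
tool_pos: [0.5125, 0.0547, 0.0111]
tcp_rot: [-3.117, 0.378, -0.012]
wrist_force: [0.1, -0.5, -0.3]
width: 0.582
```

Run:
```python
from workcell import bot
from h import *
s=bot.read_state();print(s['q'].round(2),s['time'],s['wrist_force'])
plan(s,[.509,.052,.011],-14.6,1)
```

```text
[0.06 0.22 2.13 0.   0.78 1.87] 5.9 [ 0.08266386 -0.47494491 -0.30536944]
pos [0.5125 0.0547 0.0111] yaw -13.83 tilt [-0.17 -0.42  0.  ] dyaw -0.77
slide [[-0.0027, 0.0034, 0.0001]]
ang [[-0.2, -0.4, 0.77]]
```

Call:
{"api": "arm_command", "payload": {
  "slide": [
    [-0.003,0.0034,0],
    [0,0,0],
    [0,0,0],
    [0,0,0],
    [0,0,0],
    [0,0,0],
    [0,0,0],
    [0,0,0]
  ],
  "angular": [
    [-0.2,-0.4,0.8],
    [0,0,0],
    [0,0,0],
    [0,0,0],
    [0,0,0],
    [0,0,0],
    [0,0,0],
    [0,0,0]
  ],
  "hand": [0.05,0.04,0.0,0.0,0.0,0.0,0.0,0.0]
}}

```text
time: 6.7
tool_pos: [0.5097, 0.0518, 0.0128]
tcp_rot: [3.116, -0.402, 0.004]
wrist_force: [0.1, 0.2, 0.7]
width: 0.26
```

Run:
```python
from workcell import bot
from h import *
s=bot.read_state();print(s['q'].round(2),s['time'],s['wrist_force'],s['width'])
plan(s,[.509,.052,.011],-14.6,1)
```

```text
[ 0.05  0.22  2.14 -0.    0.79  1.88] 6.7 [0.10614861 0.17175523 0.69983283] 0.25982137087839774
pos [0.5097 0.0518 0.0128] yaw -14.7 tilt [-0.01 -0.16  0.  ] dyaw 0.1
slide [[-0.0007, 0.0, 0.0018]]
ang [[-0.0, -0.2, -0.1]]
```

Call:
{"api": "arm_command", "payload": {
  "slide": [
    [0,0,-0.01],
    [0,0,-0.02],
    [0,0,-0.02],
    [0,0,0],
    [0,0,0],
    [0,0,0],
    [0,0,0],
    [0,0,0]
  ],
  "angular": [
    [0,0,0],
    [0,0,0],
    [0,0,0],
    [0,0,0],
    [0,0,0],
    [0,0,0],
    [0,0,0],
    [0,0,0]
  ],
  "hand": [0,0,0,0,0,0,0,0]
}}

```text
time: 7.5
tool_pos: [0.5022, 0.0515, 0.0586]
tcp_rot: [3.113, -0.402, -0.019]
wrist_force: [-1.4, -0.0, -4.3]
width: 0.263
```

Run:
```python
from workcell import bot
from h import *
s=bot.read_state();print(s['q'].round(2),s['time'],s['wrist_force'],s['width'])
plan(s,[.5323,.1208,.062],53,9)
im=bot.read_camera("wrist")[:,:,::-1];cv2.imwrite("pics/w4.png",im)
```

```text
[ 0.05  0.14  2.12 -0.    0.9   1.88] 7.5 [-1.41321613 -0.02206466 -4.28657092] 0.2630588402452737
pos [0.5022 0.0515 0.0586] yaw -14.7 tilt [0.24 0.65 0.  ] dyaw 67.7
slide [[0.0013, -0.0083, -0.0004], [0.0024, -0.0081, -0.0004], [0.0034, -0.0077, -0.0004], [0.0044, -0.0072, -0.0004], [0.0053, -0.0065, -0.0004], [0.0061, -0.0058, -0.0004], [0.0068, -0.0049, -0.0004], [0.0074, -0.004, -0.0004], [0.0078, -0.003, -0.0004]]
ang [[0.2, 0.7, -7.52], [0, 0, -7.52], [0, 0, -7.52], [0, 0, -7.52], [0, 0, -7.52], [0, 0, -7.52], [0, 0, -7.52], [0, 0, -7.52], [0, 0, -7.52]]
```

View pics/w4.png

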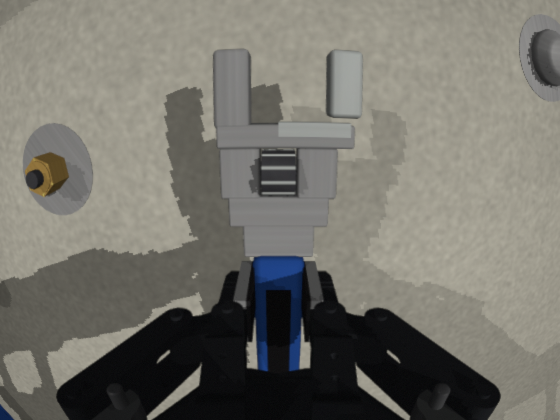

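Call:
{"api": "arm_command", "payload": {
  "slide": [
    [0.0013,-0.0083,0],
    [0.0024,-0.008,0],
    [0.0034,-0.0077,0],
    [0.0044,-0.0072,0],
    [0.0053,-0.0065,0],
    [0.006,-0.006,0],
    [0.007,-0.005,0],
    [0.0074,-0.004,0]
  ],
  "angular": [
    [0.2,0.6,-7.6],
    [0,0,-7.6],
    [0,0,-7.6],
    [0,0,-7.6],
    [0,0,-7.6],
    [0,0,-7.6],
    [0,0,-7.6],
    [0,0,-7.6]
  ],
  "hand": [0,0,0,0,0,0,0,0]
}}

```text
time: 8.35
tool_pos: [0.5246, 0.1146, 0.0533]
tcp_rot: [-2.863, -1.287, 0.016]
wrist_force: [0.8, 0.2, -4.2]
width: 0.259
```

Run:
```python
from workcell import bot
from h import *
s=bot.read_state();print(s['q'].round(2),s['time'],s['wrist_force'],s['width'])
plan(s,[.5323,.1208,.062],53,2)
```

```text
[0.17 0.2  2.06 0.   0.89 0.89] 8.35 [ 0.84030226  0.19108146 -4.2220126 ] 0.25942095282071137
pos [0.5246 0.1146 0.0533] yaw 48.41 tilt [-0.4   0.46 -0.  ] dyaw 4.59
slide [[0.0049, 0.0008, -0.0044], [0.0048, 0.001, -0.0044]]
ang [[-0.4, 0.5, -2.29], [0, 0, -2.29]]
```

Call:
{"api": "arm_command", "payload": {
  "slide": [
    [0.005,0.001,-0.0045],
    [0.004,0.001,-0.0035],
    [0,0,0],
    [0,0,0],
    [0,0,0],
    [0,0,0],
    [0,0,0],
    [0,0,0]
  ],
  "angular": [
    [-0.4,0.5,-2.3],
    [0,0,-2],
    [0,0,0],
    [0,0,0],
    [0,0,0],
    [0,0,0],
    [0,0,0],
    [0,0,0]
  ],
  "hand": [0,0,0,0,0,0,0,0]
}}

```text
time: 9.15
tool_pos: [0.5297, 0.1204, 0.0576]
tcp_rot: [-2.81, -1.4, 0.009]
wrist_force: [0.6, -0.2, -4.0]
width: 0.26
```

Run:
```python
from workcell import bot
from h import *
import pickle
s=bot.read_state();print(s['q'].round(2),s['time'],s['wrist_force'],s['width'])
plan(s,[.5323,.1208,.062],53,1)
c=bot.get_calibration("wrist");pickle.dump((c,s),open("c5.pkl","wb"))
im=bot.read_camera("wrist")[:,:,::-1];cv2.imwrite("pics/w5.png",im)
cv2.imwrite("pics/w5a.png",cv2.resize(im[20:230,170:400],None,fx=3,fy=2.8,interpolation=cv2.INTER_CUBIC))
```

```text
[0.18 0.2  2.04 0.   0.9  0.82] 9.15 [ 0.57271867 -0.16349482 -4.03302694] 0.2596781345592488
pos [0.5297 0.1204 0.0576] yaw 52.98 tilt [-0.25  0.23 -0.  ] dyaw 0.02
slide [[0.0019, 0.0019, -0.0044]]
ang [[-0.2, 0.2, -0.02]]
```

View pics/w5a.png

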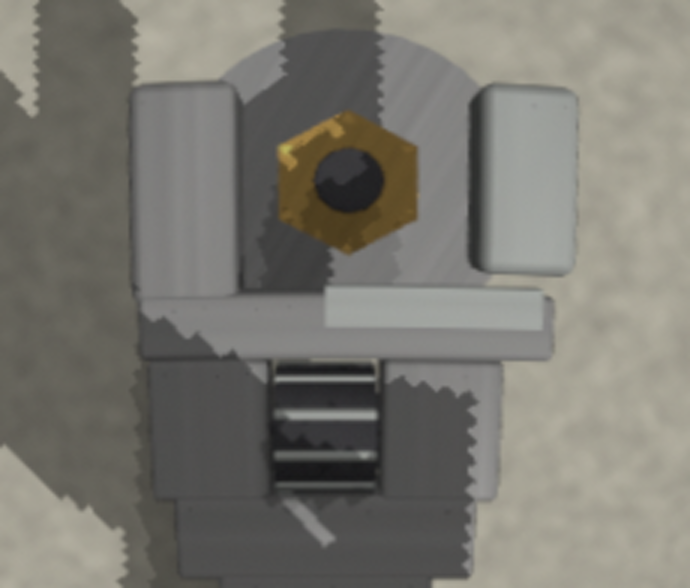

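Run:
```python
from h import *
import pickle
c,s=pickle.load(open("c5.pkl","rb"))
R=Ro.from_rotvec(s['tcp_rot']).as_matrix();p=s['tool_pos']
def q(n,u,v,z):
    X=plane(c,170+u/3,20+v/2.8,z,True);print(n,X.round(4),"tool",(R.T@(X-p)*1000).round(1))
q("nut",348,182,.02);q("stem",349,181,.028);q("rosette?",348,182,.002)
zt=p[2]-.0128+.014
q("fj",238,190,zt);q("fjtip",186,84,zt);q("mj",478,180,zt-.001);q("mjtip",530,86,zt);q("worm",326,428,zt+.007)
q("nutL",278,185,.02);q("nutR",418,185,.02);q("fjT",238,100,zt);q("fjB",238,285,zt)
```

```text
nut [0.5885 0.1936 0.02  ] tool [94.   3.1 37.2]
stem [0.5884 0.1934 0.028 ] tool [93.7  3.1 29.2]
rosette? [0.5893 0.1941 0.002 ] tool [94.9  3.5 55.2]
fj [0.5744 0.2005 0.0588] tool [ 90.8 -12.5  -1.5]
fjtip [0.5785 0.2173 0.0588] tool [106.8 -19.4  -1.5]
mj [0.6012 0.1825 0.0578] tool [92.6 19.7 -0.7]
mjtip [0.6153 0.1898 0.0588] tool [106.9  26.6  -1.7]
worm [0.5635 0.1665 0.0658] tool [57.1 -0.8 -8.4]
nutL [0.5786 0.2004 0.02  ] tool [93.4 -8.9 37.3]
nutR [0.5979 0.186  0.02  ] tool [93.6 15.2 37.2]
fjT [0.5825 0.211  0.0588] tool [104.1 -12.4  -1.6]
fjB [0.5659 0.1895 0.0588] tool [ 76.9 -12.6  -1.5]
```

Call:
{"api": "arm_command", "payload": {
  "slide": [
    [0.0015,0.0015,0.006],
    [0,0,0.005],
    [0,0,0],
    [0,0,0],
    [0,0,0],
    [0,0,0],
    [0,0,0],
    [0,0,0]
  ],
  "angular": [
    [-0.2,0.2,0],
    [0,0,0],
    [0,0,0],
    [0,0,0],
    [0,0,0],
    [0,0,0],
    [0,0,0],
    [0,0,0]
  ],
  "hand": [0,0,0,0,0,0,0,0]
}}

```text
time: 10.0
tool_pos: [0.5319, 0.1207, 0.0455]
tcp_rot: [-2.812, -1.401, 0.001]
wrist_force: [0.3, -1.4, -4.2]
width: 0.263
```

Run:
```python
from workcell import bot
from h import *
s=bot.read_state();print(s['q'].round(2),s['time'],s['wrist_force'],s['width'])
plan(s,[.5318,.1207,.025],53,3)
im=bot.read_camera("wrist")[:,:,::-1]
cv2.imwrite("pics/w6a.png",cv2.resize(im[20:230,170:400],None,fx=3,fy=2.8,interpolation=cv2.INTER_CUBIC))
```

```text
[0.18 0.22 2.05 0.   0.87 0.82] 10.0 [ 0.348272   -1.39067751 -4.16707442] 0.26279154085557715
pos [0.5319 0.1207 0.0455] yaw 52.96 tilt [-0.04  0.02 -0.  ] dyaw 0.04
slide [[-0.0, -0.0, 0.0068], [-0.0, -0.0, 0.0068], [-0.0, -0.0, 0.0068]]
ang [[-0.0, 0.0, -0.01], [0, 0, -0.01], [0, 0, -0.01]]
```

View pics/w6a.png

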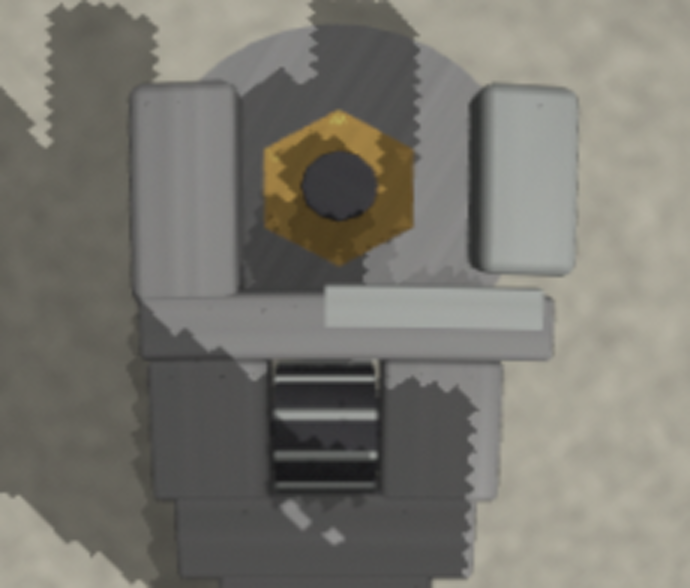

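Call:
{"api": "arm_command", "payload": {
  "slide": [
    [0,0,0.006],
    [0,0,0.006],
    [0,0,0.006],
    [0,0,0],
    [0,0,0],
    [0,0,0],
    [0,0,0],
    [0,0,0]
  ],
  "angular": [
    [0,0,0],
    [0,0,0],
    [0,0,0],
    [0,0,0],
    [0,0,0],
    [0,0,0],
    [0,0,0],
    [0,0,0]
  ],
  "hand": [0,0,0,0,0,0,0,0]
}}

```text
time: 10.85
tool_pos: [0.5317, 0.1206, 0.0256]
tcp_rot: [-2.811, -1.401, 0.002]
wrist_force: [0.3, -0.2, -4.9]
width: 0.259
```

Run:
```python
from workcell import bot
from h import *
s=bot.read_state();print(s['q'].round(2),s['time'],s['wrist_force'],s['width'])
plan(s,[.5318,.1207,.013],53,2)
im=bot.read_camera("wrist")[:,:,::-1]
cv2.imwrite("pics/w7a.png",cv2.resize(im[20:230,170:400],None,fx=3,fy=2.8,interpolation=cv2.INTER_CUBIC))
```

```text
[0.18 0.25 2.06 0.   0.83 0.82] 10.85 [ 0.28260882 -0.19122542 -4.92721896] 0.25917484744589
pos [0.5317 0.1206 0.0256] yaw 52.96 tilt [-0.06  0.04 -0.  ] dyaw 0.04
slide [[0.0001, 0.0, 0.0063], [0.0001, 0.0, 0.0063]]
ang [[-0.1, 0.0, -0.02], [0, 0, -0.02]]
```

View pics/w7a.png

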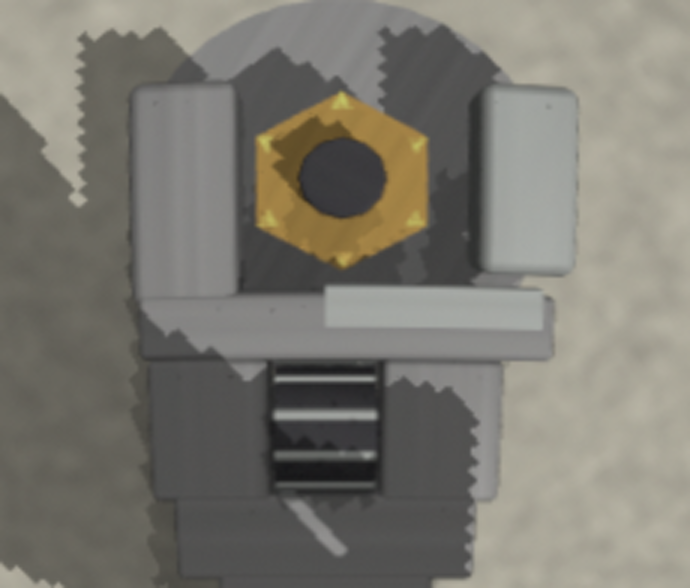

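Call:
{"api": "arm_command", "payload": {
  "slide": [
    [0,0,0.005],
    [0,0,0.004],
    [0,0,0.002],
    [0,0,0],
    [0,0,0],
    [0,0,0],
    [0,0,0],
    [0,0,0]
  ],
  "angular": [
    [0,0,0],
    [0,0,0],
    [0,0,0],
    [0,0,0],
    [0,0,0],
    [0,0,0],
    [0,0,0],
    [0,0,0]
  ],
  "hand": [0,0,0,0,0,0,0,0]
}}

```text
time: 11.7
tool_pos: [0.532, 0.1207, 0.0139]
tcp_rot: [-2.812, -1.401, 0.001]
wrist_force: [0.2, 0.5, -3.5]
width: 0.261
```

Run:
```python
from workcell import bot
from h import *
s=bot.read_state();print(s['q'].round(2),s['time'],s['wrist_force'],s['width'])
plan(s,[.5318,.1207,.013],53,2)
im=bot.read_camera("wrist")[:,:,::-1]
cv2.imwrite("pics/w8a.png",cv2.resize(im[20:230,170:400],None,fx=3,fy=2.8,interpolation=cv2.INTER_CUBIC))
```

```text
[0.18 0.27 2.06 0.   0.81 0.82] 11.7 [ 0.18936619  0.54758206 -3.54476482] 0.26077841210965264
pos [0.532  0.1207 0.0139] yaw 52.96 tilt [-0.03  0.02 -0.  ] dyaw 0.04
slide [[-0.0, -0.0001, 0.0004], [-0.0, -0.0001, 0.0004]]
ang [[-0.0, 0.0, -0.02], [0, 0, -0.02]]
```

View pics/w8a.png

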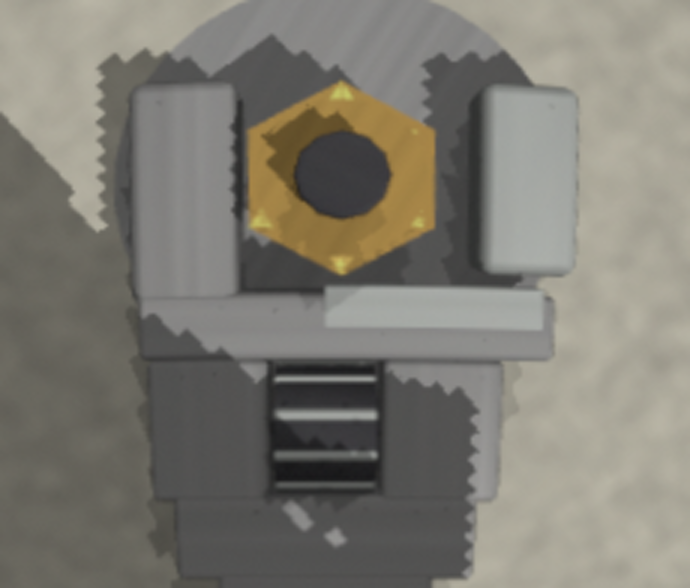

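Call:
{"api": "arm_command", "payload": {
  "slide": [
    [0,0,0.0015],
    [0,0,0],
    [0,0,0],
    [0,0,0],
    [0,0,0],
    [0,0,-0.02],
    [0,0,-0.025],
    [0.02,0,0]
  ],
  "angular": [
    [0,0,0],
    [0,0,0],
    [0,0,0],
    [0,0,0],
    [0,0,0],
    [0,0,0],
    [0,0,0],
    [0,0,0]
  ],
  "hand": [0,0,0.045,0.045,0.045,0.045,0,0]
}}

```text
time: 12.55
tool_pos: [0.5457, 0.1362, 0.061]
tcp_rot: [2.812, 1.398, 0.005]
wrist_force: [1.0, 0.4, 0.5]
width: 0.195
```

Run:
```python
from workcell import bot
from h import *
import pickle
s=bot.read_state();print(s['q'].round(2),s['time'],s['wrist_force'],s['width'])
x=np.array([.6018,.7986,0])
plan(s,np.array([.532,.1207,.040])+x*.047,53,2)
c=bot.get_calibration("wrist");pickle.dump((c,s),open("c9.pkl","wb"))
im=bot.read_camera("wrist")[:,:,::-1]
cv2.imwrite("pics/w9.png",im)
```

```text
[ 0.2   0.23  2.01 -0.    0.9   0.85] 12.55 [0.97218737 0.44486208 0.45347845] 0.19465381933842968
pos [0.5457 0.1362 0.061 ] yaw 52.88 tilt [ 0.12 -0.13 -0.  ] dyaw 0.12
slide [[0.0132, -0.0009, 0.0105], [0.0132, -0.0008, 0.0105]]
ang [[0.1, -0.1, -0.06], [0, 0, -0.06]]
```

View pics/w9.png

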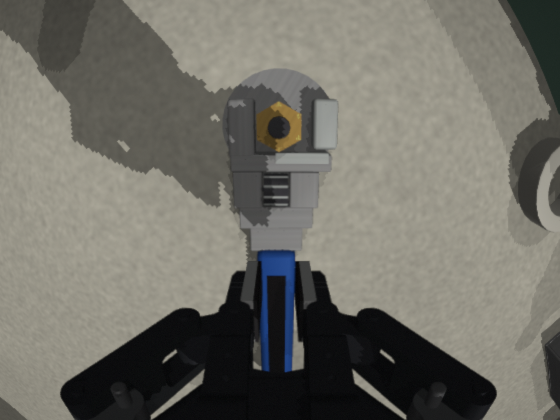

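Run:
```python
from h import *
import pickle
c,s=pickle.load(open("c9.pkl","rb"))
R=Ro.from_rotvec(s['tcp_rot']).as_matrix();p=s['tool_pos']
for n,u,v,z in[("worm",276.3,190,.0215),("nut",279,128,.02),("front",277,252,.018),("fj",256,130,.0145),("mj",314,125,.0145)]:
    X=plane(c,u,v,z,True);print(n,X.round(4),"tool",(R.T@(X-p)*1000).round(1))
```

```text
worm [0.5664 0.1667 0.0215] tool [36.8 -2.  39.6]
nut [0.5882 0.193  0.02  ] tool [70.9 -0.5 41.2]
front [0.5426 0.1348 0.018 ] tool [-3.1 -1.7 43. ]
fj [0.5772 0.1995 0.0145] tool [ 69.4 -13.2  46.7]
mj [0.6046 0.1825 0.0145] tool [72.3 18.9 46.7]
```

Call:
{"api": "arm_command", "payload": {
  "slide": [
    [0.012,-0.0008,0.013],
    [0.012,-0.0008,0.013],
    [0,0,0],
    [0,0,0],
    [0,0,0.002],
    [0,0,0.002],
    [0,0,0.002],
    [0,0,0.002]
  ],
  "angular": [
    [0,0,0],
    [0,0,0],
    [0,0,0],
    [0,0,0],
    [0,0,0],
    [0,0,0],
    [0,0,0],
    [0,0,0]
  ],
  "hand": [0,0,0,0,0,0,0,0],
  "squeeze": 30
}}

```text
time: 13.4
tool_pos: [0.5643, 0.1591, 0.0295]
tcp_rot: [2.81, 1.399, 0.019]
wrist_force: [0.1, 0.5, -0.1]
width: 0.003
```

Run:
```python
from workcell import bot
from h import *
s=bot.read_state();print(s['q'].round(2),s['time'],s['wrist_force'],s['width'])
plan(s,[.5656-.006,.1653-.008,.028],53,1)
im=bot.read_camera("wrist")[:,:,::-1]
cv2.imwrite("pics/w10.png",im)
```

```text
[0.23 0.31 1.98 0.   0.85 0.88] 13.4 [ 0.05569537  0.49937858 -0.11092649] 0.002572109529240891
pos [0.5643 0.1591 0.0295] yaw 52.94 tilt [ 0.43 -0.57 -0.  ] dyaw 0.06
slide [[-0.0043, -0.0026, 0.0015]]
ang [[0.4, -0.6, -0.06]]
```

View pics/w10.png

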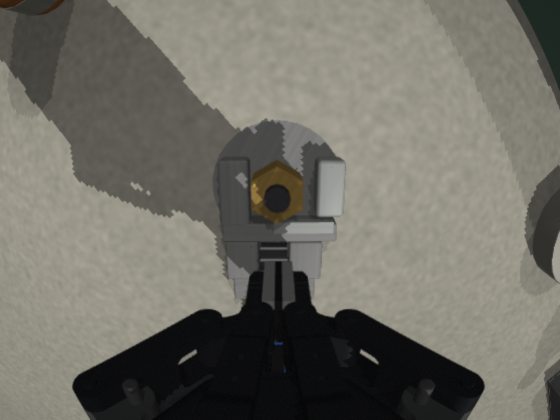

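Call:
{"api": "arm_command", "payload": {
  "slide": [
    [-0.004,-0.0025,0],
    [0,0,0],
    [0,0,0.002],
    [0,0,0.002],
    [0,0,0.002],
    [0,0,0.002],
    [0,0,0.002],
    [0,0,0.002]
  ],
  "angular": [
    [0.4,-0.5,0],
    [0,0,0],
    [0,0,0],
    [0,0,0],
    [0,0,0],
    [0,0,0],
    [0,0,0],
    [0,0,0]
  ],
  "hand": [0,0,0,0,0,0,0,0]
}}

```text
time: 14.25
tool_pos: [0.5594, 0.1571, 0.0283]
tcp_rot: [-2.811, -1.4, 0.005]
wrist_force: [-5.4, -1.8, 13.4]
width: 0.001
```

```bash
cat > st.py <<'E'
from workcell import bot
from h import *
s=bot.read_state();R=Ro.from_rotvec(s['tcp_rot']).as_matrix()
print(s['time'],"F tool",(R.T@s['wrist_force']).round(2),"w",round(float(s['width']),3))
d=s['tool_pos']-np.array([.5656,.1653,.0])
x=np.array([.6018,.7986,0]);y=np.array([.7986,-.6018,0]);print("rel worm x,y mm",(d@x*1000).round(1),(d@y*1000).round(1),"z",(d[2]*1000).round(1))
plan(s,[.5656,.1653,.028],53,1)
E
python3 st.py
```

```text
14.25 F tool [ -4.75  -3.22 -13.36] w 0.001
rel worm x,y mm -10.3 0.0 z 28.3
pos [0.5594 0.1571 0.0283] yaw 52.96 tilt [-0.12  0.13 -0.  ] dyaw 0.04
slide [[0.0103, -0.0, 0.0003]]
ang [[-0.1, 0.1, -0.04]]
```

Call:
{"api": "arm_command", "payload": {
  "slide": [
    [0.003,0,0.0015],
    [0.003,0,0.0015],
    [0.003,0,0.0015],
    [0.003,0,0.0015],
    [0.003,0,0.0015],
    [0.003,0,0.0015],
    [0.003,0,0.0015],
    [0.003,0,0.0015]
  ],
  "angular": [
    [0,0,0],
    [0,0,0],
    [0,0,0],
    [0,0,0],
    [0,0,0],
    [0,0,0],
    [0,0,0],
    [0,0,0]
  ],
  "hand": [0,0,0,0,0,0,0,0]
}}

```text
time: 15.05
tool_pos: [0.573, 0.1747, 0.0279]
tcp_rot: [2.81, 1.402, -0.014]
wrist_force: [0.8, 0.1, 0.4]
width: -0.003
```

```bash
python3 st.py
python3 - <<'E'
from workcell import bot
from h import *
im=bot.read_camera("wrist")[:,:,::-1]
cv2.imwrite("pics/w11.png",im)
E
```

```text
15.05 F tool [ 0.54  0.58 -0.45] w -0.003
rel worm x,y mm 11.9 0.3 z 27.9
pos [0.573  0.1747 0.0279] yaw 53.03 tilt [-0.19  0.49 -0.  ] dyaw -0.03
slide [[-0.0119, -0.0003, -0.0001]]
ang [[-0.2, 0.5, 0.03]]
```

View pics/w11.png

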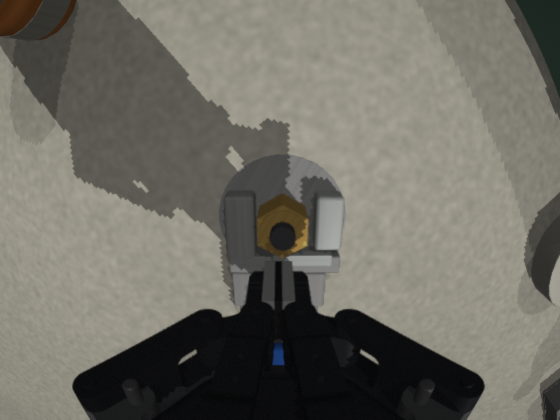

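Call:
{"api": "arm_command", "payload": {
  "slide": [
    [0,0,-0.006],
    [-0.011,0,0],
    [-0.0105,0,0],
    [0,0,0],
    [0,0,0.003],
    [0,0,0.002],
    [0,0,0.002],
    [0,0,0.0015]
  ],
  "angular": [
    [-0.2,0.5,0],
    [0,0,0],
    [0,0,0],
    [0,0,0],
    [0,0,0],
    [0,0,0],
    [0,0,0],
    [0,0,0]
  ],
  "hand": [0,0,0,0,0,0,0,0]
}}

```text
time: 15.9
tool_pos: [0.5587, 0.1558, 0.0277]
tcp_rot: [-2.811, -1.401, 0.0]
wrist_force: [-7.2, -2.4, 16.0]
width: -0.001
```

```bash
python3 st.py
```

```text
15.9 F tool [ -6.28  -4.3  -16.01] w -0.001
rel worm x,y mm -11.7 0.2 z 27.7
pos [0.5587 0.1558 0.0277] yaw 53.0 tilt [-0.03 -0.01  0.  ] dyaw 0.0
slide [[0.0117, -0.0002, -0.0003]]
ang [[-0.0, -0.0, -0.0]]
```

Call:
{"api": "arm_command", "payload": {
  "slide": [
    [0.003,0,0.001],
    [0.003,0,0.001],
    [0.003,0,0.001],
    [0.003,0,0.001],
    [0.003,0,0.001],
    [0.003,0,0.001],
    [0.003,0,0.001],
    [0,0,0.001]
  ],
  "angular": [
    [0,0,0],
    [0,0,0],
    [0,0,0],
    [0,0,0],
    [0,0,0],
    [0,0,0],
    [0,0,0],
    [0,0,0]
  ],
  "hand": [0,0,0,0,0,0,0,0]
}}

```text
time: 16.7
tool_pos: [0.5693, 0.1702, 0.0287]
tcp_rot: [2.808, 1.405, -0.021]
wrist_force: [-3.7, -1.3, 8.2]
width: -0.001
```

```bash
python3 st.py
python3 - <<'E'
from workcell import bot
from h import *
im=bot.read_camera("wrist")[:,:,::-1]
cv2.imwrite("pics/w12.png",cv2.resize(im[130:310,170:400],None,fx=3,fy=3,interpolation=cv2.INTER_CUBIC))
E
```

```text
16.7 F tool [-3.37 -2.22 -8.18] w -0.001
rel worm x,y mm 6.1 0.1 z 28.7
pos [0.5693 0.1702 0.0287] yaw 53.17 tilt [-0.25  0.72 -0.  ] dyaw -0.17
slide [[-0.0061, -0.0001, 0.0007]]
ang [[-0.2, 0.7, 0.17]]
```

View pics/w12.png

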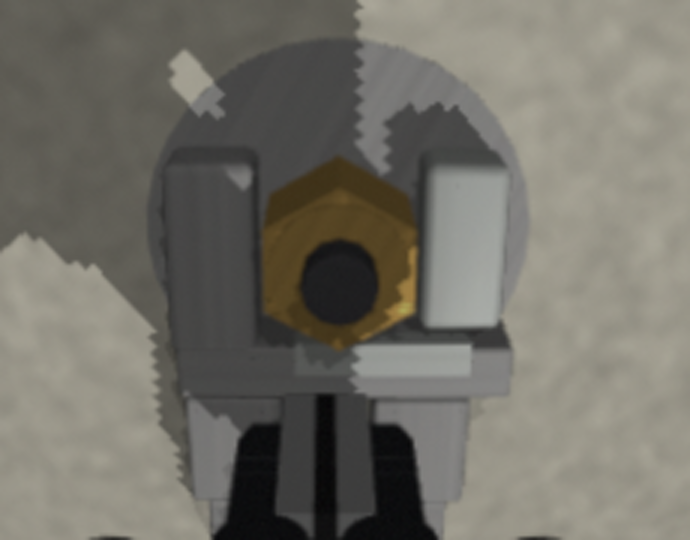

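Call:
{"api": "arm_command", "payload": {
  "slide": [
    [0,0,-0.006],
    [-0.009,0,0],
    [-0.0085,0,0],
    [0,0,0],
    [0,0,0.003],
    [0,0,0.002],
    [0,0,0.002],
    [0,0,0.0013]
  ],
  "angular": [
    [-0.2,0.7,0],
    [0,0,0],
    [0,0,0],
    [0,0,0],
    [0,0,0],
    [0,0,0],
    [0,0,0],
    [0,0,0]
  ],
  "hand": [0,0,0,0,0,0,0,0]
}}

```text
time: 17.55
tool_pos: [0.5584, 0.1551, 0.0273]
tcp_rot: [-2.809, -1.405, -0.0]
wrist_force: [-7.4, -2.5, 16.2]
width: 0.005
```

```bash
python3 st.py
```

```text
17.55 F tool [ -6.45  -4.41 -16.15] w 0.005
rel worm x,y mm -12.5 0.4 z 27.3
pos [0.5584 0.1551 0.0273] yaw 53.16 tilt [-0.05 -0.03  0.  ] dyaw -0.16
slide [[0.0125, -0.0004, -0.0007]]
ang [[-0.0, -0.0, 0.16]]
```

Call:
{"api": "arm_command", "payload": {
  "slide": [
    [0.003,0,0.001],
    [0.003,0,0.001],
    [0.003,0,0.001],
    [0.003,0,0.001],
    [0.003,0,0.001],
    [0.003,0,0.001],
    [0.003,0,0.001],
    [0.0025,0,0.001]
  ],
  "angular": [
    [0,0,0],
    [0,0,0],
    [0,0,0],
    [0,0,0],
    [0,0,0],
    [0,0,0],
    [0,0,0],
    [0,0,0]
  ],
  "hand": [0,0,0,0,0,0,0,0]
}}

```text
time: 18.35
tool_pos: [0.5666, 0.1654, 0.0289]
tcp_rot: [2.8, 1.41, -0.041]
wrist_force: [-3.4, -1.8, 9.4]
width: -0.001
```

```bash
python3 st.py
python3 - <<'E'
from workcell import bot
from h import *
im=bot.read_camera("wrist")[:,:,::-1]
cv2.imwrite("pics/w13.png",cv2.resize(im[130:310,170:400],None,fx=3,fy=3,interpolation=cv2.INTER_CUBIC))
E
```

```text
18.35 F tool [-3.72 -1.76 -9.33] w -0.001
rel worm x,y mm 0.7 0.7 z 28.9
pos [0.5666 0.1654 0.0289] yaw 53.47 tilt [-0.35  1.5  -0.  ] dyaw -0.47
slide [[-0.0007, -0.0007, 0.0009]]
ang [[-0.4, 1.5, 0.47]]
```

View pics/w13.png

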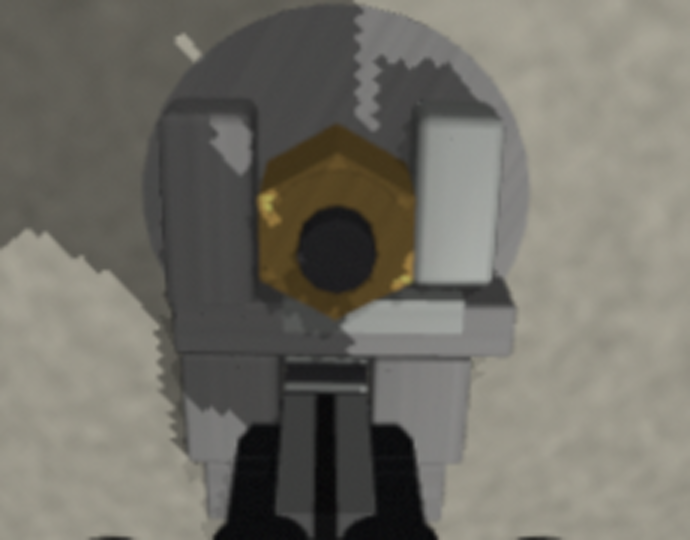

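Call:
{"api": "arm_command", "payload": {
  "slide": [
    [0.003,0,0.001],
    [0.003,0,0.001],
    [0.003,0,0.001],
    [0.003,0,0.001],
    [0,0,-0.007],
    [-0.009,0,0],
    [-0.008,0,0],
    [0,0,0]
  ],
  "angular": [
    [0,0.2,0],
    [0,0.2,0],
    [0,0.2,0],
    [0,0.2,0],
    [-0.3,0.8,0.3],
    [0,0,0],
    [0,0,0],
    [0,0,0]
  ],
  "hand": [0,0,0,0,0,0,0,0]
}}

```text
time: 19.2
tool_pos: [0.5631, 0.1595, 0.0354]
tcp_rot: [2.807, 1.409, -0.003]
wrist_force: [1.2, 0.3, 1.0]
width: 0.0
```

```bash
python3 st.py
python3 - <<'E'
from workcell import bot
from h import *
im=bot.read_camera("wrist")[:,:,::-1]
cv2.imwrite("pics/w14.png",cv2.resize(im[100:300,170:400],None,fx=3,fy=3,interpolation=cv2.INTER_CUBIC))
E
```

```text
19.2 F tool [ 0.96  0.8  -1.05] w 0.0
rel worm x,y mm -6.1 1.5 z 35.4
pos [0.5631 0.1595 0.0354] yaw 53.29 tilt [-0.02  0.11 -0.  ] dyaw -0.29
slide [[0.0061, -0.0015, 0.0074]]
ang [[-0.0, 0.1, 0.29]]
```

View pics/w14.png

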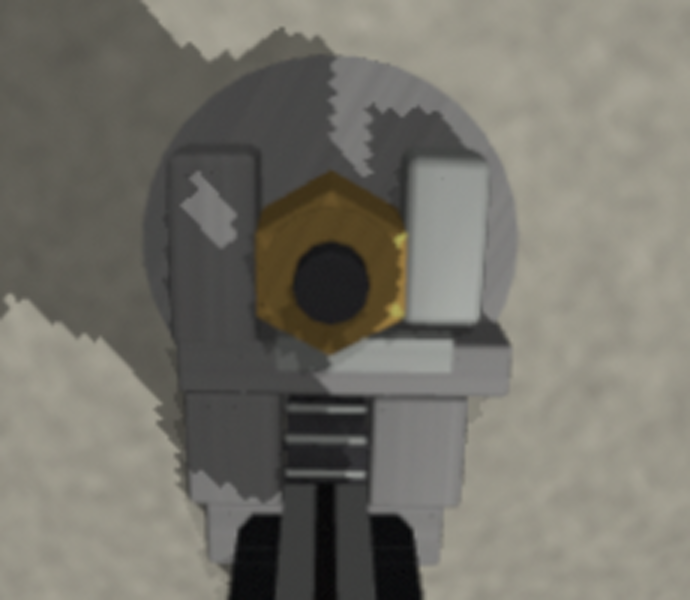

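Call:
{"api": "arm_command", "payload": {
  "slide": [
    [0,0,0.004],
    [0,0,0.002],
    [0,0,0.002],
    [0,0,0.001],
    [0.003,0,0.0012],
    [0.003,0,0.0012],
    [0.003,0,0.0012],
    [0.003,0,0.0012]
  ],
  "angular": [
    [0,0,0],
    [0,0,0],
    [0,0,0],
    [0,0,0],
    [0,0.1,0],
    [0,0.1,0],
    [0,0.1,0],
    [0,0.1,0]
  ],
  "hand": [0,0,0,0,0,0,0,0]
}}

```text
time: 20.05
tool_pos: [0.5685, 0.1656, 0.0287]
tcp_rot: [2.805, 1.413, -0.012]
wrist_force: [-7.2, -7.8, 16.3]
width: -0.001
```

```bash
python3 st.py
```

```text
20.05 F tool [-10.68  -1.14 -16.18] w -0.001
rel worm x,y mm 1.9 2.1 z 28.7
pos [0.5685 0.1656 0.0287] yaw 53.46 tilt [-0.16  0.42 -0.  ] dyaw -0.46
slide [[-0.0019, -0.0021, 0.0007]]
ang [[-0.2, 0.4, 0.46]]
```

Call:
{"api": "arm_command", "payload": {
  "slide": [
    [0.003,0,0.0008],
    [0.003,0,0.0008],
    [0.003,0,0.0008],
    [0.003,0,0.0008],
    [0.003,0,0.0008],
    [0.003,0,0.0008],
    [0.003,0,0.0008],
    [0.003,0,0.0008]
  ],
  "angular": [
    [0,0.2,0],
    [0,0.2,0],
    [0,0.1,0],
    [0,0.1,0],
    [0,0.1,0],
    [0,0,0],
    [0,0,0],
    [0,0,0]
  ],
  "hand": [0,0,0,0,0,0,0,0]
}}

```text
time: 20.85
tool_pos: [0.5801, 0.1787, 0.0279]
tcp_rot: [2.8, 1.419, -0.022]
wrist_force: [-6.3, -6.7, 15.2]
width: -0.0
```

```bash
python3 st.py
python3 - <<'E'
from workcell import bot
from h import *
im=bot.read_camera("wrist")[:,:,::-1]
cv2.imwrite("pics/w15.png",cv2.resize(im[130:330,170:400],None,fx=3,fy=3,interpolation=cv2.INTER_CUBIC))
E
```

```text
20.85 F tool [ -9.32  -1.18 -15.05] w -0.0
rel worm x,y mm 19.4 3.5 z 27.9
pos [0.5801 0.1787 0.0279] yaw 53.73 tilt [-0.25  0.78 -0.  ] dyaw -0.73
slide [[-0.0193, -0.0038, -0.0001]]
ang [[-0.3, 0.8, 0.73]]
```

View pics/w15.png

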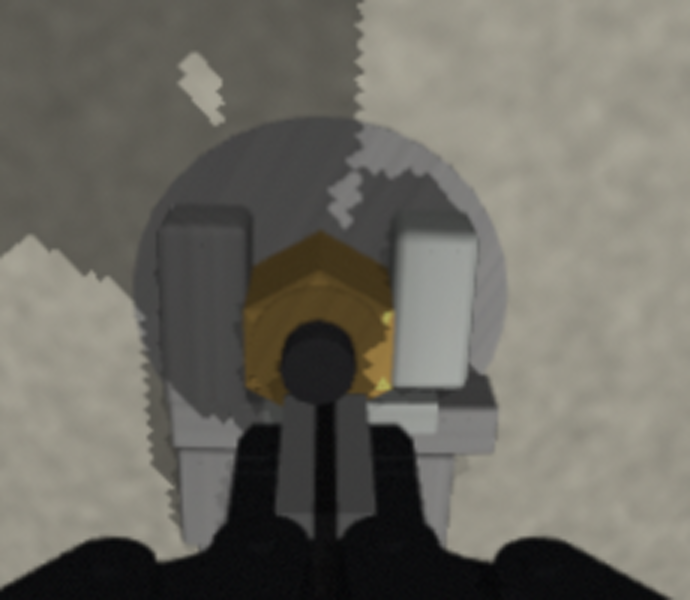

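Call:
{"api": "arm_command", "payload": {
  "slide": [
    [0,0,-0.008],
    [-0.012,-0.001,0],
    [-0.012,-0.001,0],
    [0,0,0],
    [0,0,0],
    [0,0,0],
    [0,0,0],
    [0,0,0]
  ],
  "angular": [
    [-0.3,0.8,0.4],
    [0,0,0.3],
    [0,0,0],
    [0,0,0],
    [0,0,0],
    [0,0,0],
    [0,0,0],
    [0,0,0]
  ],
  "hand": [0,0,0,0,0,0,0,0]
}}

```text
time: 21.7
tool_pos: [0.5623, 0.1598, 0.0342]
tcp_rot: [-2.811, -1.401, -0.001]
wrist_force: [-1.0, 0.2, 0.0]
width: -0.005
```

```bash
python3 st.py
python3 - <<'E'
from workcell import bot
from h import *
im=bot.read_camera("wrist")[:,:,::-1]
cv2.imwrite("pics/w16f.png",im)
cv2.imwrite("pics/w16.png",cv2.resize(im[140:290,200:360],None,fx=4.5,fy=4,interpolation=cv2.INTER_CUBIC))
E
```

```text
21.7 F tool [-0.45 -0.89 -0.03] w -0.005
rel worm x,y mm -6.4 0.6 z 34.2
pos [0.5623 0.1598 0.0342] yaw 52.98 tilt [-0.01 -0.04  0.  ] dyaw 0.02
slide [[0.0064, -0.0006, 0.0062]]
ang [[-0.0, -0.0, -0.02]]
```

View pics/w16.png

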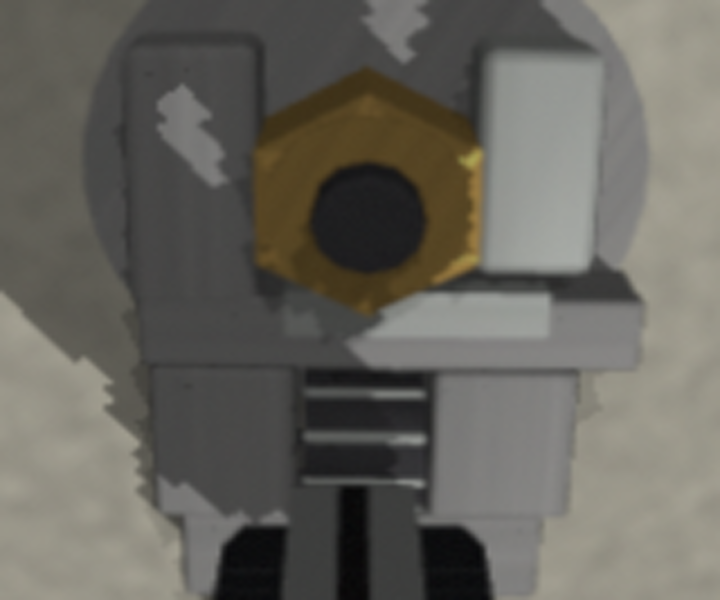

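Call:
{"api": "arm_command", "payload": {
  "slide": [
    [0,0,0.004],
    [0,0,0.002],
    [0,0,0.002],
    [0,0,0.001],
    [0.002,0,0.0012],
    [0.002,0,0.0012],
    [0.002,0,0.0012],
    [0.002,0,0.0012]
  ],
  "angular": [
    [0,0,0],
    [0,0,0],
    [0,0,0],
    [0,0,0],
    [0,0.1,0],
    [0,0.1,0],
    [0,0.1,0],
    [0,0.1,0]
  ],
  "hand": [0,0,0,0,0,0,0,0]
}}

```text
time: 22.55
tool_pos: [0.5639, 0.1614, 0.0288]
tcp_rot: [2.808, 1.407, -0.014]
wrist_force: [-7.3, -5.6, 13.3]
width: 0.0
```

```bash
python3 st.py
```

```text
22.55 F tool [ -9.02  -2.56 -13.22] w 0.0
rel worm x,y mm -4.2 1.0 z 28.8
pos [0.5639 0.1614 0.0288] yaw 53.23 tilt [-0.2   0.48 -0.  ] dyaw -0.23
slide [[0.0042, -0.001, 0.0008]]
ang [[-0.2, 0.5, 0.23]]
```

Call:
{"api": "arm_command", "payload": {
  "slide": [
    [0.0025,0,0.0012],
    [0.0025,0,0.0012],
    [0.0025,0,0.0012],
    [0.0025,0,0.001],
    [0.0025,0,0.001],
    [0,0,-0.02],
    [0,0,-0.03],
    [-0.02,0,-0.01]
  ],
  "angular": [
    [0,0.2,0],
    [0,0.2,0],
    [0,0.2,0],
    [0,0.1,0],
    [0,0,0],
    [0,0,0],
    [0,0,0],
    [0,0,0]
  ],
  "hand": [0,0,0,0,0,0,0,0]
}}

```text
time: 23.35
tool_pos: [0.5548, 0.1488, 0.0886]
tcp_rot: [-2.805, -1.414, 0.032]
wrist_force: [0.1, 0.5, 1.1]
width: -0.001
```

```bash
python3 st.py
python3 - <<'E'
from workcell import bot
from h import *
import pickle
s=bot.read_state();c=bot.get_calibration("wrist");pickle.dump((c,s),open("c17.pkl","wb"))
im=bot.read_camera("wrist")[:,:,::-1]
cv2.imwrite("pics/w17f.png",im)
cv2.imwrite("pics/w17.png",cv2.resize(im[100:250,200:360],None,fx=4.5,fy=4,interpolation=cv2.INTER_CUBIC))
E
```

```text
23.35 F tool [ 0.44 -0.22 -1.15] w -0.001
rel worm x,y mm -19.7 1.3 z 88.6
pos [0.5548 0.1488 0.0886] yaw 53.5 tilt [-0.52  1.03 -0.  ] dyaw -0.5
slide [[0.0197, -0.0011, 0.0606]]
ang [[-0.5, 1.0, 0.5]]
```

View pics/w17f.png

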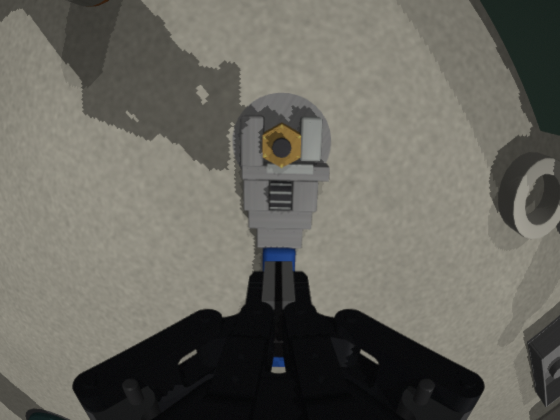

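View pics/w17.png

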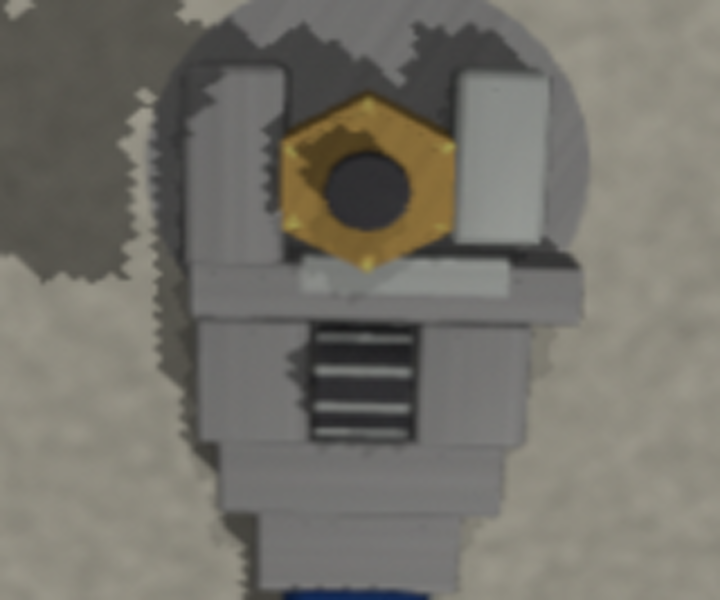

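Run:
```python
from workcell import bot
from h import *
import pickle
c,s=pickle.load(open("c17.pkl","rb"))
q=lambda u,v,z:plane(c,200+u/4.5,100+v/4,z,True)
for n,a,b in(("fj outer",q(190,90,.0145),q(190,250,.0145)),("fj inner",q(286,100,.0145),q(283,250,.0145)),("head mid(14) to neck",q((198+523)/2,430,.0145),q((219+503)/2,500,.0145)),("neck2",q(361,500,.0145),q((258+459)/2,580,.0145)),("mj in",q(459,100,.0145),q(455,240,.0145)),("nutL",q(282,145,.02),q(282,228,.02)),("nutR",q(456,147,.02),q(456,230,.02))):
    d=a-b;print(n,np.degrees(np.arctan2(d[1],d[0])).round(1),a.round(4),b.round(4))
print("nut",q(368,183,.02),"worm",q(363,382,.0215),"front",q(357,592,.018))
d=q(363,382,.0215)-q(357,592,.018);print(np.degrees(np.arctan2(d[1],d[0])))
s=bot.read_state()
plan(s,[.528,.1145,.06],53.,2)
```

```text
fj outer 52.1 [0.5773 0.2203 0.0145] [0.5613 0.1997 0.0145]
fj inner 51.9 [0.5871 0.2108 0.0145] [0.572  0.1916 0.0145]
head mid(14) to neck 53.9 [0.5626 0.1601 0.0145] [0.5551 0.1498 0.0145]
neck2 52.1 [0.5551 0.1498 0.0145] [0.5457 0.1377 0.0145]
mj in 52.9 [0.6066 0.1964 0.0145] [0.5929 0.1783 0.0145]
nutL 52.8 [0.5829 0.2058 0.02  ] [0.575  0.1953 0.02  ]
nutR 54.3 [0.602  0.1913 0.02  ] [0.5943 0.1806 0.02  ]
nut [0.58886327 0.19387641 0.02      ] worm [0.56927314 0.16850571 0.0215    ] front [0.5451253  0.13732573 0.018     ]
52.24341110030169
pos [0.5517 0.146  0.0884] yaw 53.47 tilt [-0.62  1.28 -0.01] dyaw -0.47
slide [[-0.0197, -0.0002, 0.0142], [-0.0197, -0.0001, 0.0142]]
ang [[-0.6, 1.3, 0.24], [0, 0, 0.24]]
```

Call:
{"api": "arm_command", "payload": {
  "slide": [
    [-0.0195,0,0.01],
    [-0.0195,0,0.014],
    [0,0,0],
    [0,0,0],
    [0,0,0],
    [0,0,0],
    [0,0,0],
    [0,0,0]
  ],
  "angular": [
    [-0.6,1.2,0.4],
    [0,0,0.4],
    [0,0,0],
    [0,0,0],
    [0,0,0],
    [0,0,0],
    [0,0,0],
    [0,0,0]
  ],
  "hand": [0.05,0.05,0.05,0.05,0.05,0.05,0.05,0.05],
  "squeeze": 60
}}

```text
time: 24.2
tool_pos: [0.5315, 0.1166, 0.0661]
tcp_rot: [2.814, 1.393, 0.008]
wrist_force: [-0.0, -0.1, 0.1]
width: 0.585
```

Run:
```python
from workcell import bot
from h import *
import pickle
s=bot.read_state();c=bot.get_calibration("wrist");pickle.dump((c,s),open("c18.pkl","wb"))
print(s['time'],s['wrist_force'],s['width']);plan(s,[.528,.1145,.014],53.,2)
im=bot.read_camera("wrist")[:,:,::-1]
cv2.imwrite("pics/w18.png",im)
```

```text
24.2 [-0.01419679 -0.05648316  0.06088306] 0.5845150462535676
pos [0.5315 0.1166 0.0661] yaw 52.68 tilt [ 0.19 -0.25 -0.  ] dyaw 0.32
slide [[-0.0019, -0.0008, 0.0261], [-0.0019, -0.0008, 0.0261]]
ang [[0.2, -0.2, -0.16], [0, 0, -0.16]]
```

View pics/w18.png

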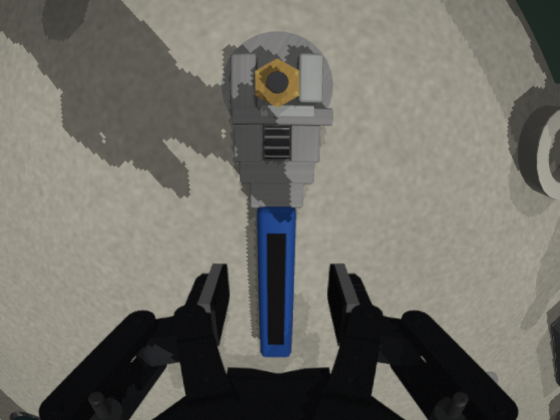

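Run:
```python
from h import *
import pickle
c,s=pickle.load(open("c18.pkl","rb"))
R=Ro.from_rotvec(s['tcp_rot']).as_matrix();p=s['tool_pos']
W={}
for n,u,v,z in[("s1",276.8,240,.018),("s2",275.5,342,.018),("front",277.5,208,.018),("worm",277,142,.0215),("nut",278,83,.02),("nutbase",278,83,.002)]:
    X=plane(c,u,v,z,True);W[n]=X;print(n,X.round(4),"tool",(R.T@(X-p)*1000).round(1))
d=W["worm"]-W["s2"];print(np.degrees(np.arctan2(d[1],d[0])))
```

```text
s1 [0.5318 0.1198 0.018 ] tool [ 2.6 -1.9 48.1]
s2 [0.4806 0.0546 0.018 ] tool [-80.3  -3.1  47.8]
front [0.5448 0.136  0.018 ] tool [23.3 -1.4 48.2]
worm [0.5685 0.1676 0.0215] tool [62.8 -1.6 44.9]
nut [0.5888 0.1932 0.02  ] tool [95.5 -1.  46.5]
nutbase [0.5896 0.1941 0.002 ] tool [96.6 -1.  64.5]
52.11347485519217
```

Call:
{"api": "arm_command", "payload": {
  "slide": [
    [-0.004,-0.0012,0.015],
    [0,0,0.018],
    [0,0,0.014],
    [0,0,0.004],
    [0,0,0],
    [0,0,0],
    [0,0,0],
    [0,0,0]
  ],
  "angular": [
    [0.2,-0.2,0.5],
    [0,0,0],
    [0,0,0],
    [0,0,0],
    [0,0,0],
    [0,0,0],
    [0,0,0],
    [0,0,0]
  ],
  "hand": [0.05,0.05,0.05,0.05,0.05,0.05,0.05,0.05]
}}

```text
time: 25.05
tool_pos: [0.5279, 0.114, 0.0114]
tcp_rot: [-2.822, -1.38, 0.0]
wrist_force: [-0.4, -1.1, -0.3]
width: 0.589
```

Run:
```python
from workcell import bot
from h import *
import pickle
s=bot.read_state()
X=np.array([.5280,.1149,.013]) 
print(s['time'],s['wrist_force'],s['width']);plan(s,X,52.1,1)
x=np.array([np.cos(np.radians(52.1)),np.sin(np.radians(52.1)),0]);y=np.array([-x[1],x[0],0])
h=(np.array([.5318,.1198,0])); print("lateral vs strip point",(s['tool_pos']-h)@y)
```

```text
25.05 [-0.38098059 -1.10068847 -0.29059739] 0.5893370414330408
pos [0.5279 0.114  0.0114] yaw 52.11 tilt [-0.04 -0.02  0.  ] dyaw -0.01
slide [[0.0008, -0.0005, -0.0016]]
ang [[-0.0, -0.0, 0.01]]
lateral vs strip point -0.0004731535760554356
```

Aligned; close, lifting 1 mm.

Call:
{"api": "arm_command", "payload": {
  "slide": [
    [0,0,-0.001],
    [0,0,0],
    [0,0,0],
    [0,0,0],
    [0,0,0],
    [0,0,0],
    [0,0,0],
    [0,0,0]
  ],
  "angular": [
    [0,0,0],
    [0,0,0],
    [0,0,0],
    [0,0,0],
    [0,0,0],
    [0,0,0],
    [0,0,0],
    [0,0,0]
  ],
  "hand": [0,0,0,0,0,0,0,0]
}}

```text
time: 25.85
tool_pos: [0.5286, 0.1143, 0.0139]
tcp_rot: [-2.822, -1.38, -0.003]
wrist_force: [-0.7, 0.4, -0.8]
width: 0.26
```

Run:
```python
from workcell import bot
from h import *
import pickle
s=bot.read_state();c=bot.get_calibration("wrist");pickle.dump((c,s),open("c19.pkl","wb"))
print(s['time'],s['wrist_force'],s['torque'],s['width']);plan(s,[.528,.1145,.014],52.1,1)
im=bot.read_camera("wrist")[:,:,::-1]
cv2.imwrite("pics/w19.png",cv2.resize(im[20:170,200:360],None,fx=4.5,fy=4,interpolation=cv2.INTER_CUBIC))
```

```text
25.85 [-0.6834305   0.36092342 -0.75365   ] [-0.04615979  0.0491255   0.00125045] 0.2604920140962548
pos [0.5286 0.1143 0.0139] yaw 52.13 tilt [ 0.04 -0.11 -0.  ] dyaw -0.03
slide [[-0.0002, -0.0006, -0.0001]]
ang [[0.0, -0.1, 0.03]]
```

View pics/w19.png

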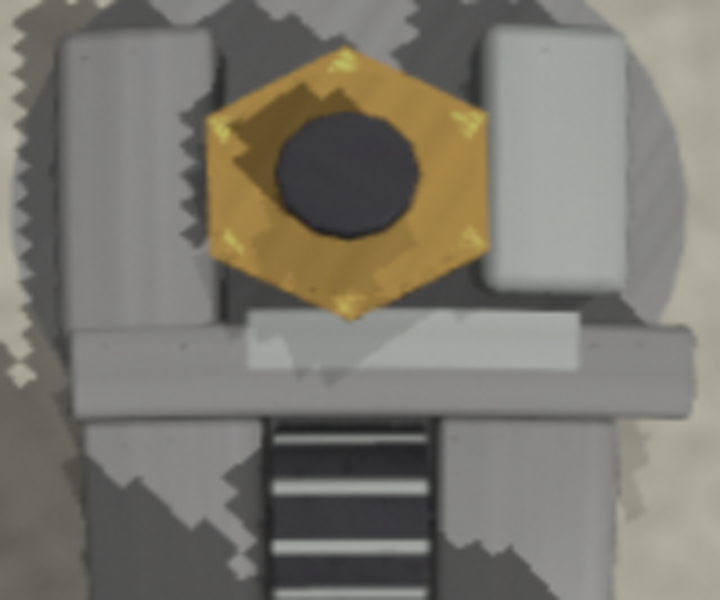

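Call:
{"api": "arm_command", "payload": {
  "slide": [
    [0.0001,-0.0035,0],
    [0.0002,-0.0069,0],
    [0.0002,-0.0069,0],
    [0.0002,-0.0069,0],
    [0.0002,-0.0069,0],
    [0.0002,-0.0069,0],
    [0.0002,-0.0069,0],
    [0,0,0]
  ],
  "angular": [
    [0,0,2],
    [0,0,4],
    [0,0,4],
    [0,0,4],
    [0,0,4],
    [0,0,4],
    [0,0,4],
    [0,0,0]
  ],
  "hand": [0,0,0,0,0,0,0,0]
}}

```text
time: 26.7
tool_pos: [0.4998, 0.1497, 0.0139]
tcp_rot: [3.062, 0.696, 0.004]
wrist_force: [0.1, 0.8, -1.5]
width: 0.262
```

```bash
cat > tn.py <<'E'
from workcell import bot
from h import *
import sys
s=bot.read_state();R=Ro.from_rotvec(s['tcp_rot']).as_matrix()
print(s['time'],"F",(R.T@s['wrist_force']).round(2),"T",s['torque'].round(2),s['width'],s['q'].round(2))
N=np.array([.5887,.1930,0]);d=N-s['tool_pos']
print("dist",np.hypot(d[0],d[1]).round(4),"dir",np.degrees(np.arctan2(d[1],d[0])).round(2))
plan(s,[.5287,.1143,.014],-8,1)
im=bot.read_camera("wrist")[:,:,::-1]
cv2.imwrite(sys.argv[1],cv2.resize(im[10:170,200:360],None,fx=4,fy=3.7,interpolation=cv2.INTER_CUBIC))
E
python3 tn.py pics/w20.png
```

```text
26.7 F [ 0.41 -0.69  1.51] T [0.25 0.03 0.05] 0.2617021845366479 [ 0.24  0.23  2.12 -0.    0.79  1.37]
dist 0.0989 dir 25.98
pos [0.4998 0.1497 0.0139] yaw 25.63 tilt [ 0.12 -0.11 -0.  ] dyaw -33.63
slide [[0.0108, 0.0444, -0.0001]]
ang [[0.1, -0.1, 33.63]]
```

View pics/w20.png

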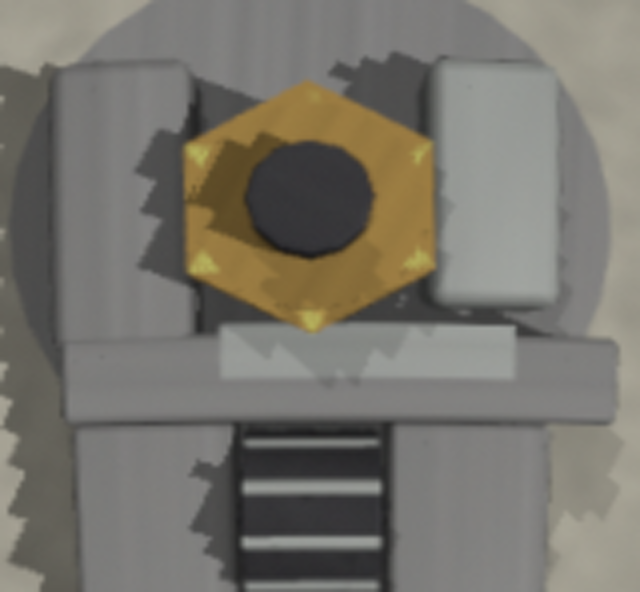

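Call:
{"api": "arm_command", "payload": {
  "slide": [
    [0.0002,-0.0069,0],
    [0.0002,-0.0069,0],
    [0.0002,-0.0069,0],
    [0.0002,-0.0069,0],
    [0.0002,-0.0069,0],
    [0.0002,-0.0069,0],
    [0.0002,-0.0069,0],
    [0,0,0]
  ],
  "angular": [
    [0,0,4],
    [0,0,4],
    [0,0,4],
    [0,0,4],
    [0,0,4],
    [0,0,4],
    [0,0,4],
    [0,0,0]
  ],
  "hand": [0,0,0,0,0,0,0,0]
}}

```text
time: 27.55
tool_pos: [0.4899, 0.1962, 0.0139]
tcp_rot: [3.139, -0.06, 0.002]
wrist_force: [-1.7, 2.0, -0.5]
width: 0.255
```

```bash
python3 tn.py pics/w21.png
```

```text
27.55 F [-1.75 -1.97  0.5 ] T [0.46 0.2  0.11] 0.25524715858043373 [ 0.34  0.24  2.1  -0.    0.8   1.95]
dist 0.0989 dir -1.86
pos [0.4899 0.1962 0.0139] yaw -2.18 tilt [ 0.14 -0.07 -0.  ] dyaw -5.82
slide [[0.0419, 0.0804, -0.0001]]
ang [[0.1, -0.1, 5.82]]
```

Call:
{"api": "arm_command", "payload": {
  "slide": [
    [0.0002,-0.0057,0],
    [0.0002,-0.0053,0],
    [0,0,0],
    [0,0,0],
    [0,0,0],
    [0,0,0],
    [0,0,0],
    [0,0,0]
  ],
  "angular": [
    [0,0,3.3],
    [0,0,3.1],
    [0,0,0],
    [0,0,0],
    [0,0,0],
    [0,0,0],
    [0,0,0],
    [0,0,0]
  ],
  "hand": [0,0,0,0,0,0,0,0]
}}

```text
time: 28.4
tool_pos: [0.4907, 0.206, 0.0139]
tcp_rot: [3.133, -0.218, -0.0]
wrist_force: [-1.4, 4.2, -2.1]
width: 0.26
```

```bash
python3 tn.py pics/w22.png
```

```text
28.4 F [-1.98 -3.95  2.14] T [0.7  0.15 0.2 ] 0.25999780791844035 [ 0.35  0.25  2.09 -0.    0.8   2.06]
dist 0.0988 dir -7.57
pos [0.4907 0.206  0.0139] yaw -7.96 tilt [ 0.07 -0.   -0.  ] dyaw -0.04
slide [[0.0503, 0.0856, -0.0001]]
ang [[0.1, -0.0, 0.04]]
```

View pics/w22.png

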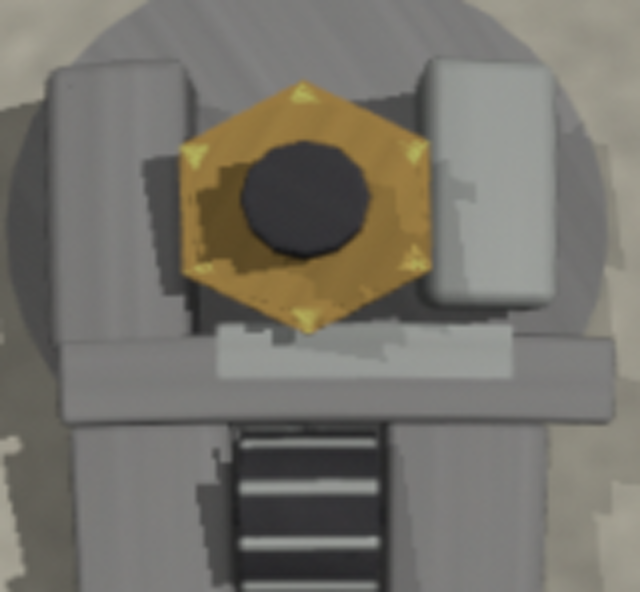

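Run:
```python
from workcell import bot
from h import *
import pickle
def ang(c,K,sc,off):
    P=np.array([plane(c,off[0]+u/sc[0],off[1]+v/sc[1],.02,True) for u,v in K]);m=P.mean(0);d=P-m
    print(m.round(4),np.hypot(d[:,0],d[:,1]).round(4));a=np.degrees(np.arctan2(d[:,1],d[:,0]));print((np.degrees(np.angle(np.exp(1j*np.radians(a*6)).mean()))/6).round(2))
c,s=pickle.load(open("c19.pkl","rb"))
ang(c,[(347,46),(487,113),(490,246),(350,320),(209,252),(206,118)],(4.5,4),(200,20))
c=bot.get_calibration("wrist")
ang(c,[(304,80),(429,144),(431,270),(309,332),(182,270),(180,145)],(4,3.7),(200,10))
```

```text
[0.5886 0.1936 0.02  ] [0.0137 0.0138 0.0137 0.0138 0.0138 0.0138]
-6.92
[0.5883 0.1937 0.02  ] [0.0137 0.0136 0.0139 0.0136 0.0137 0.0138]
-7.53
```

Call:
{"api": "arm_command", "payload": {
  "slide": [
    [0,0,0],
    [0,0,0],
    [0,0,0],
    [0,0,0],
    [0,0,-0.01],
    [0,0,-0.025],
    [0,0,-0.025],
    [0,0,0]
  ],
  "angular": [
    [0,0,0],
    [0,0,0],
    [0,0,0],
    [0,0,0],
    [0,0,0],
    [0,0,0],
    [0,0,0],
    [0,0,0]
  ],
  "hand": [0,0.05,0.05,0.05,0.05,0.05,0.05,0.05]
}}

```text
time: 29.25
tool_pos: [0.4917, 0.2033, 0.0773]
tcp_rot: [3.128, -0.219, 0.001]
wrist_force: [-0.6, -0.6, -0.1]
width: 0.588
```

Call:
{"api": "arm_command", "payload": {
  "slide": [
    [0,0,-0.03],
    [0,0,-0.02],
    [0,0,0],
    [0,0,0],
    [0,0,0],
    [0,0,0],
    [0,0,0],
    [0,0,0]
  ],
  "angular": [
    [0,0,0],
    [0,0,0],
    [0,0,0],
    [0,0,0],
    [0,0,0],
    [0,0,0],
    [0,0,0],
    [0,0,0]
  ],
  "hand": [0.05,0.05,0.05,0.05,0.05,0.05,0.05,0.05]
}}

```text
time: 30.05
tool_pos: [0.4884, 0.2015, 0.1239]
tcp_rot: [3.124, -0.219, -0.009]
wrist_force: [-0.3, -0.6, -0.5]
width: 0.586
```

Run:
```python
from workcell import bot
from h import *
import pickle
s=bot.read_state();c=bot.get_calibration("wrist");pickle.dump((c,s),open("c23.pkl","wb"))
print(s['time'],s['wrist_force'],s['tool_pos'])
im=bot.read_camera("wrist")[:,:,::-1];cv2.imwrite("pics/w23.png",im)
cv2.imwrite("pics/w23a.png",cv2.resize(im[60:200,210:350],None,fx=5,fy=4.2,interpolation=cv2.INTER_CUBIC))
im=bot.read_camera("scene")[:,:,::-1];cv2.imwrite("pics/s23.png",im)
```

```text
30.05 [-0.2772673  -0.63802719 -0.47297642] [0.48844715 0.2014932  0.12387388]
```

View pics/w23.png

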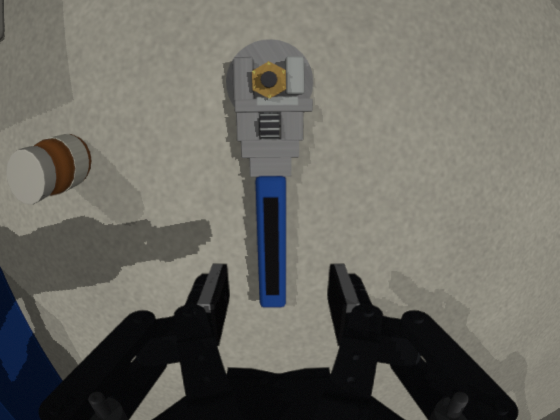

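View pics/w23a.png

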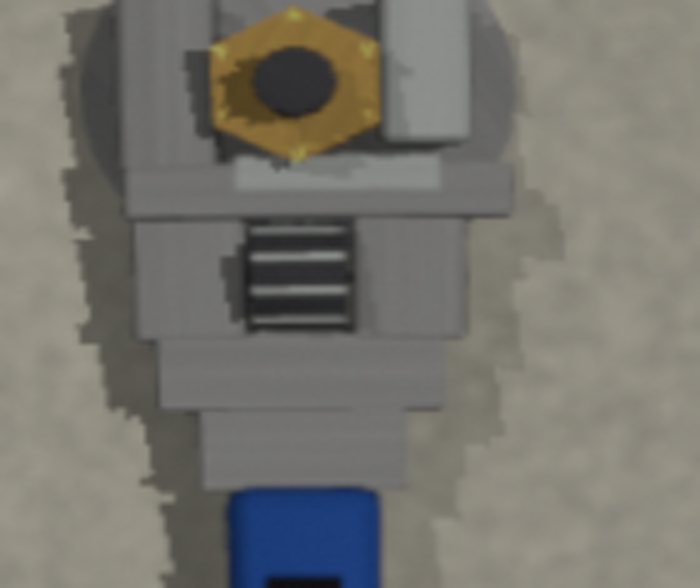

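View pics/s23.png

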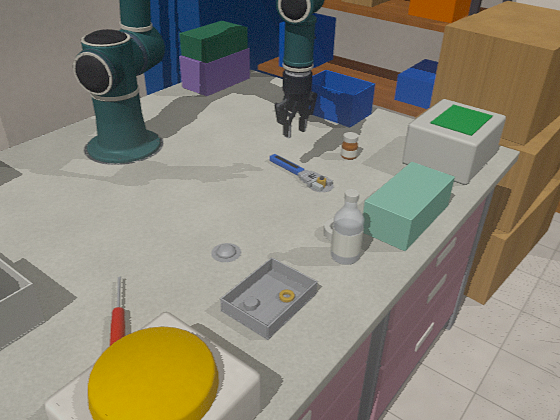

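Run:
```python
from h import *
import pickle
c,s=pickle.load(open("c23.pkl","rb"))
P=np.array([plane(c,210+u/5,60+v/4.2,.02,True) for u,v in[(294,5),(380,46),(381,121),(298,161),(214,123),(211,48)]]);m=P.mean(0);d=P-m
a=np.degrees(np.arctan2(d[:,1],d[:,0]));print(m,np.hypot(d[:,0],d[:,1]).round(4),(np.degrees(np.angle(np.exp(1j*np.radians(a*6)).mean()))/6).round(2))
q=lambda u,v,z:plane(c,u,v,z,True)
d=q(269,126,.0215)-q(271.7,294,.018);print("wrench heading",np.degrees(np.arctan2(d[1],d[0])))
y=np.array([-np.sin(np.radians(-7.7)),np.cos(np.radians(-7.7)),0])
A=q(210+216/5,60+60/4.2,.014);B=q(210+384.5/5,60+60/4.2,.014);print("opening",(A-B)@y)
print(abs(cv2.imread("pics/s23.png").astype(int)-cv2.imread("pics/scene0.png"))[190:].max(axis=(0,2))[330:].max())
```

```text
[0.58800629 0.19343054 0.02      ] [0.0138 0.0136 0.0137 0.0135 0.0136 0.0137] -7.3
wrench heading -7.691658892095983
opening 0.024621548431015352
21
```

```bash
python3 -c "
from workcell import bot
print(bot.finish_job())"
```

```text
the job is handed in; nothing more can be done
None
```

I set the wrench flat on the counter around the nut and rolled the worm until the jaws were snug. I then turned the wrench clockwise by one flat, opened the gripper and lifted clear. The job was handed in at about 30 s of the 67 s allowed.

- **Snug before turning:** on the last worm stroke the finger moved only about 2 mm while the drag rose to about 9 N, against 3.5 N when rolling freely, so the worm had stalled. The jaw faces matched the nut in the image.
- **Turn:** the gripper turned 60.1°. The nut's corners in the wrist images showed about 60.4–60.6°.
- **After release:** the wrench lies at a heading of -7.7°, with its jaws parallel to the nut's flats. The opening measured 24.6 mm against the nut's 24 mm. I put the 0.6 mm down to pixel noise and did not roll the worm again to confirm.
- **Forces:** the press on the worm briefly read about 16 N, just over the suggested 15 N, and the finger slid past the worm once, to about 1 mm short of the stem by my estimate. At the end of each move, the wrist force was about 20 N or less.
- **Other things on the counter:** the final scene picture shows them where they were. I checked by eye and with a rough image comparison covering the bottle and tray side only; I did not measure their positions.

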